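# Tighten the drawer divider's clamp screw with the hex key

## Task

Take the hex key out of its stand, seat it fully home in the socket of the drawer divider's clamp screw before you turn it, pressing only gently, and turn the screw clockwise until it is snug against its stop. Then put the key back upright in its stand, right down on its collar, and let go; leave the other things in and on the drawer unit and beside it where they are.

Things in the scene. Friction and masses are not known exactly. Their poses are not given: they have to be found in the camera images.
- key: T-handle hex key, about 250 g, starting upright in its stand. Origin: centre of its flat tip; z points up to the handle. Hexagonal steel shank, 20 mm across flats, 65 mm long, one pair of flats square to the key's own x axis; its lowest 5.5 mm are a round nose, 20.6 mm across, tapering to 15 mm at the tip; then a round collar 40 mm across (z 65 to 71 mm) and the handle.
- key_grip (a point): point on the key's axis in its black handle bar, 94 mm above the tip; axes as the key's. The bar is 70 mm along x, 16 mm along y, 36 mm high (71 to 107 mm above the tip), with the wider collar just below it; grip it from above across the 16 mm.
- stand: the key's stand, a fixed wooden block 80 x 80 x 68 mm on the work surface, left or right of the drawer. Origin: centre of its underside.
- stand_hole0 (a point): centre of the mouth of the round hole in the stand's top face, 68 mm up; 29 mm across, right through, 2 mm chamfer. The key stands in it at any yaw with its collar flat on the top face, tip 65 mm below this point.
- divider: fixed aluminium drawer divider, 220 mm long along its x, one of six things lying side by side in the drawer. Origin: its underside, in the middle, on the drawer floor. In the middle it has a block 56 x 56 x 40 mm that holds the clamp screw upright; the rest is 10 mm thick and 32 mm high.
- screw_mouth (a point): centre of the mouth of the clamp screw's hex socket, 52 mm above the work surface, z up; sinks with the screw but does not turn with it. Socket 21 mm across flats, 17 mm deep to a flat floor, sharp-edged. A key in line within about 5 degrees goes in; any other stands on the rim, its tip 5.5 mm below the mouth; one caught part-way needs a small wiggle.
- screw (a joint): turn of the screw, rad, growing clockwise seen from above. Starts loose at 0 to 0.35; hard stop at 1.2. Turning takes about 0.12 N m; it stays where left. How the socket's flats lie is NOT given by this or any reading: find it by turning the key under a light press (up to 60 degrees) until it drops in. Play lets the key turn up to 0.2 rad more than the screw.
- sink (a joint): how far the screw is pushed down on its spring, m, 0 when not pressed. It yields from 4 N on, 1.8 N per mm (3 mm at 9 N); more than 5 mm (13 N) is too hard. The spring lifts it back.
- drawer_unit: low white fixed unit, its shallow drawer pulled out towards the robot. Origin: on the work surface under the middle of the drawer; x points into the unit. Drawer inside 254 x 424 mm, floor 14 mm, side walls 52 mm, front panel 68 mm above the work surface; the unit's body, 96 mm high, begins 125 mm along x.
- paddle_a: a wooden rice paddle, 190 mm long, 58 mm wide, up to 9 mm thick, lying in the drawer; leave alone
- paddle_b: a wooden rice paddle, 190 mm long, 58 mm wide, up to 9 mm thick, lying in the drawer; leave alone
- paddle_c: a wooden rice paddle, 190 mm long, 58 mm wide, up to 9 mm thick, lying in the drawer; leave alone
- mould: white plastic nigiri mould, an open box 150 x 52 x 28 mm with three cells, lying in the drawer; leave alone
- spoon: stainless steel spoon, 170 mm long, lying in the drawer; leave alone
- bowl: ceramic bowl, 136 mm across, 55 mm high, standing on the drawer unit's top (96 mm above the work surface); leave alone
- cruet: glass cruet with a flip-top cap, 68 mm across, 132 mm high, standing on the drawer unit's top; leave alone
- canister: white ceramic canister, 70 mm across, 110 mm high, on the work surface on the other side of the drawer from the stand; leave alone
There are look-alikes about, which are no part of the job. What is shaped like the stand but pink is not meant. Leave any orange look-alike of the key alone.

How it is judged (in metres and radians):
On the way, in this order (a step that is already met when the one before it is completed fails the run):
1. the key is fully home in the socket (tip at least 14 mm below the mouth, within 3 mm of its centre, upright) while the screw is still loose (below 0.7 rad) (z of key in the frame of screw_mouth below -0.014 m and horizontal distance between key and screw_mouth below 0.003 m and angle between key's own z axis and vertical below 0.12 rad and value of joint screw below 0.7 rad), for 0.2 s.
2. the screw is turned snug (beyond 1.1 rad) with the key still fully home (z of key in the frame of screw_mouth below -0.014 m and horizontal distance between key and screw_mouth below 0.003 m and angle between key's own z axis and vertical below 0.12 rad and value of joint screw above 1.1 rad), for 0.2 s.
At the end, for the whole second after the job is handed in: the screw stands beyond 1.1 rad (snug) and is not pressed down (less than 2 mm); the key stands upright (within 0.12 rad) in its stand's hole, its tip at least 60 mm below the hole's mouth, at rest and released (value of joint screw above 1.1 rad and value of joint sink below 0.002 m and horizontal distance between key and stand_hole0 below 0.008 m and z of key in the frame of stand_hole0 below -0.06 m and angle between key's own z axis and vertical below 0.12 rad and linear speed of key below 0.02 m/s and contact force between the fingers and key below 0.1 N); the robot touches nothing.
It fails at once if the screw is pushed down more than 5 mm (pressed harder than about 13 N) (value of joint sink above 0.005 m).
It fails at once if a paddle, the mould, the spoon, the bowl, the cruet or the canister is moved more than 25 mm (distance of any of paddle_a, paddle_b, paddle_c, mould, spoon, bowl, cruet, canister from where it was at the start of the episode above 0.025 m).
It also fails if it takes over 72 s, if anything falls off the work surface, if the arm or the gripper's body presses on something with over 40 N, if the wrist force passes 120 N, or if a joint passes its speed limit or range.

## Robot

A 6-joint arm with a two-finger parallel gripper is mounted at the origin on the work surface. World frame = base frame: x ahead of the robot, y to its left, z up, the work surface at z = 0. Lengths are in m, angles in degrees, forces in N, time in s.
With the tool pointing down it reaches from about 0.3 to 0.775 m from the base axis. Payload 14.6 kg.
Tool frame: the origin (TCP) lies at the very end of the fingers, on their centre line; the grasp point (between the pads) lies 19 mm behind it (robot.pinch_z is the y of the grasp point in the tool frame, in m); y points along the fingers, x is the direction in which the jaws open and shut, and the axes are right-handed (so a half turn about y gives the same grasp; the last joint's range is limited). The gripper opens to 85 mm and grips with 20 to 120 N. Pads are 22 mm wide; open, the fingers measure 114 mm over their backs; the gripper's body (76 mm by 85 mm) begins 54 mm behind the grasp point. The pads swing forward as they close: fully open they stand 13 mm farther back than shut.
Start: joints at [71.471, 17.183, 87.147, -0, 75.671, -3.816], TCP at [0.14, 0.532, 0.231] pointing down, gripper open.
Joint ranges: [-173.82, 173.82], [-45.26, 126.66], [13.44, 144.39], [-59.66, 239.66], [0, 175.72], [-146.38, 146.38]. Speed limits (degrees/s): [127.2, 127.2, 147.25, 180, 180, 180].

## Interface

Orientations are given as a 3x3 rotation matrix whose columns are the frame's x, y, z axes.
In Python, from rig import get_state, eyes, ticket, look_for, silhouettes, robot gives the robot as it stands.
- The arm moves only by the tool drive_tool, never from a script. Its argument "steps" is a list of rows, each a list of 7 numbers: the opening, from 0 (shut) to 1 (fully open), then the shift along the tool's x, y, z each as a share of 0.6 m, from -1 to 1, then the turn, a rotation vector about the tool's x, y, z each as a share of pi rad, from -1 to 1. In form: [[grip, x, y, z, rx, ry, rz], ...]. A call has 1 to 20 rows; each row shifts and turns the commanded pose from where the row before left it, along the tool's axes as they then stand; what a row does not reach is not made up. A row lasts 1/8 s, in which the tool goes at most 62.5 mm and 10.7 degrees, less where a joint would pass 70% of its speed; a pose out of reach is approached as far as the arm can. A call with a number of a shift or a turn outside -1 to 1 is refused whole. A call with a gripper value outside its range is refused whole. The fingers move at their own pace and stop on an object; the grip force is fixed at half the most. Time passes only in rows, so rows that do not move let the fingers close. It gives the time, the measured TCP pose, the force and the opening at its end, in the units of the state.
- get_state(): the state, without advancing time (a new reading comes with each control period).
- eyes.capture(name): name is "scene" or "top" or "wrist"; returns (picture, depth): 384x512x3 uint8, red, green, blue; 384x512 float32, m along the optical axis (not along the pixel's ray), 0 where there is no reading.
- eyes.camera_info(name): a dict with "mtx" (3x3 intrinsics, pixels), "rvec" (rotation vector, rad) and "tvec" (3), from world to camera coordinates, as OpenCV has them; the wrist camera has in their place "hand_eye" (4x4, takes a point from camera to tool coordinates, whose origin is the TCP and whose axes are the tool frame's). Camera axes: x right, y down, z forward; pixel columns grow to the right and rows downward; lengths in m; the calibration is good to about 2 mm. A picture is of the moment at which its call begins: read the wrist's pose just before it. camera_info takes no time and is no camera call.
- ticket.finish_job(): hands the job in, once; it reports no verdict.
Trained networks look in the newest picture that a camera, given by its name, has taken for a name from the list of things; names that differ only in an ending like _2 or _b are one class to them, and where a whole thing is asked for, a point or a joint stands for the part that bears it (a point fixed in the world has none). Each returns a list of dicts, best first, with "conf" (0 to 1); they miss things now and then, are a little off and sometimes report something else, mostly with a low value. They report only what shows in the picture. A call takes as long as a camera call. They do not tell look-alikes from the thing itself.
- look_for(camera, thing): "rect" ([left, top, width, height] in pixels, round what is visible of it).
- silhouettes(camera, thing): "region" (384x512 bool, what is visible of it) and "rect" ([left, top, width, height] in pixels, round what is visible of it).
The state is a dict: "time": time; "q": joint angles; "qvel": joint speeds; "joint_efforts": joint torques, N m; "position": TCP position; "tcp_rot": TCP orientation; "force": force on the tool from outside, world axes, zero at the start; "ft_torque": the same for the moment, N m; "gripper_width": finger opening in m.
Only numpy, scipy, OpenCV 4.12 (cv2) and the standard library are available. Lean on these libraries where they do the work, as an engineer would, in place of code of your own. Each camera call takes 0.05 s, during which the arm holds its last target.

## Working session

There is one attempt and no reset: what is moved stays moved. The work goes in short steps, Python scripts to look and compute and a tool call to move; the robot and the scene stay as the last step left them, time stands still between calls to the robot, and variables do not carry over. Pictures are saved under pics/ and viewed, and the job is handed in when it is done.

Besides the shell and the picture viewer there is one more tool, called as name([rows], argument=value, ...), one row to a line, values as JSON. drive_tool: Moves the arm, as the interface text tells. Shift numbers are shares of 0.6 m and turn numbers shares of pi rad, none past 1 either way. Its arguments: {"type":"object","properties":{"steps":{"type":"array","items":{"type":"array","items":{"type":"number","minimum":-1,"maximum":1}}}},"required":["steps"]}

```bash
ls; mkdir -p pics
python3 - <<'E'
from rig import get_state, eyes, ticket, look_for, silhouettes, robot
import cv2,numpy as np
s=get_state(); print({k:np.round(v,4).tolist() for k,v in s.items()})
print([a for a in dir(robot) if a[0]!='_'], robot.pinch_z)
for c in ['scene','top','wrist']:
    p,d=eyes.capture(c); cv2.imwrite(f'pics/{c}0.png',p[:,:,::-1]); np.savez(f'pics/{c}0.npz',p=p,d=d)
    print(c,{k:np.round(v,4).tolist() for k,v in eyes.camera_info(c).items()})
print(get_state()['time'])
E
```

```text
pics
{'time': 0.0, 'q': [71.4709, 17.2165, 87.1817, 0.0001, 75.6717, -3.8169], 'qvel': [0.1267, -0.1205, 0.0009, -0.1553, 0.0471, -0.0141], 'joint_efforts': [0.0, -54.351, -36.1786, -0.0001, 0.0041, 0.0001], 'position': [0.1396, 0.5317, 0.2307], 'tcp_rot': [[0.254, -0.0004, -0.9672], [0.9672, -0.0012, 0.254], [-0.0012, -1.0, 0.0001]], 'force': [-0.4245, 0.0672, -0.2712], 'ft_torque': [-0.071, -0.0192, -0.0511], 'gripper_width': 0.0856}
['PlanningError', 'pinch_z'] -0.0187
scene {'mtx': [[409.9104, 0.0, 253.5236], [0.0, 409.9104, 194.1912], [0.0, 0.0, 1.0]], 'rvec': [1.8333, 1.3128, -0.6641], 'tvec': [-0.2592, -0.2004, 1.858]}
top {'mtx': [[432.4698, 0.0, 255.622], [0.0, 432.4698, 193.5253], [0.0, 0.0, 1.0]], 'rvec': [2.1122, -2.1619, 0.138], 'tvec': [0.0973, 0.5554, 1.2019]}
wrist {'mtx': [[313.9446, 0.0, 253.5238], [0.0, 313.9446, 194.9574], [0.0, 0.0, 1.0]], 'hand_eye': [[1.0, 0.0006, 0.0008, -0.0001], [-0.0006, -0.2999, 0.954, -0.1447], [0.0008, -0.954, -0.2999, 0.0767], [0.0, 0.0, 0.0, 1.0]]}
0.15
```

View pics/top0.png

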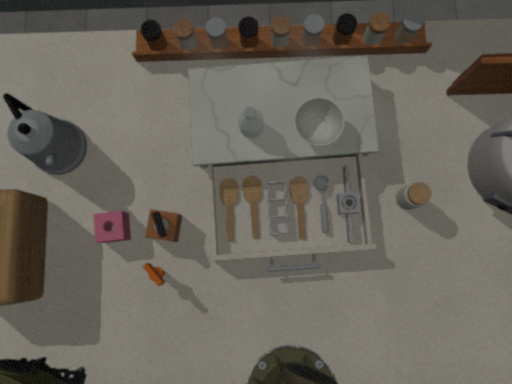

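View pics/scene0.png

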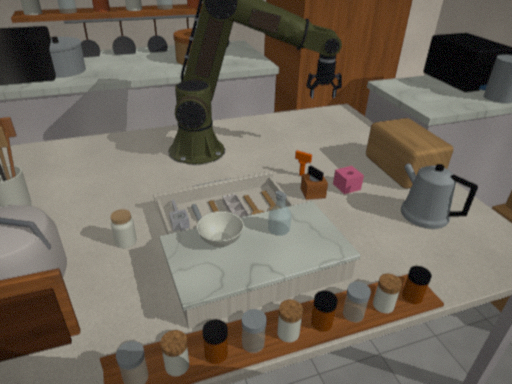

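View pics/wrist0.png

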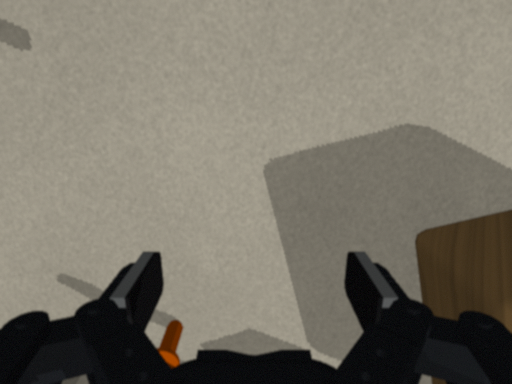

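The top view shows the real stand with the black-handled key near (160,225), the pink decoy at (111,227), and the orange decoy lying at (154,273). The divider block is at (348,204). I'll localise these next.

```bash
cat > h.py <<'E'
from rig import get_state, eyes, ticket, look_for, silhouettes, robot
import cv2,numpy as np
def w_from(cam,u,v,d=None,z=None,st=None,ci=None):
    ci=ci or eyes.camera_info(cam); K=np.array(ci['mtx']); u=np.atleast_1d(u).astype(float);v=np.atleast_1d(v).astype(float)
    r=np.stack([(u-K[0,2])/K[0,0],(v-K[1,2])/K[1,1],np.ones_like(u)],1)
    if 'hand_eye' in ci:
        T=np.array(ci['hand_eye']); st=st or get_state(); R=np.array(st['tcp_rot'])@T[:3,:3]
        o=np.array(st['position'])+np.array(st['tcp_rot'])@T[:3,3]
    else:
        R=cv2.Rodrigues(np.array(ci['rvec'],float))[0].T; o=-R@np.array(ci['tvec'],float)
    D=r@R.T
    t=np.atleast_1d(d)[:,None] if d is not None else ((z-o[2])/D[:,2])[:,None]
    return o+D*t
def cloud(cam,d,st=None):
    v,u=np.mgrid[:384,:512]; return w_from(cam,u.ravel(),v.ravel(),d=d.ravel(),st=st).reshape(384,512,3)
E
python3 - <<'E'
from h import *
z=np.load('pics/top0.npz');p,d=z['p'],z['d'];P=cloud('top',d)
print('floor',P[300,220],P[130,200],'cam',w_from('top',255,193,d=0.0))
for n in ['stand','key','divider','screw_mouth','canister']:
    for r in silhouettes('top',n)[:3]:
        m=r['region']; q=P[m]; print(n,round(r['conf'],2),np.round(r['rect']),q.mean(0).round(3),q.min(0).round(3),q.max(0).round(3))
        # top layer
        zz=np.percentile(q[:,2],98); t=q[q[:,2]>zz-.006]; print('   top z',zz.round(4),len(t),t.mean(0).round(4),cv2.minAreaRect((t[:,:2]*1000).astype(np.float32)))
cv2.imwrite('pics/crop1.png',cv2.resize(p[195:250,140:185,::-1],None,fx=10,fy=10,interpolation=2))
cv2.imwrite('pics/crop2.png',cv2.resize(p[155:260,310:380,::-1],None,fx=6,fy=5,interpolation=2))
E
```

```text
floor [ 0.25695996  0.19420094 -0.000618  ] [0.73228379 0.23532424 0.1019541 ] cam [[0.3756993  0.0647314  1.27162291]]
stand 0.67 [ 94. 210.  40.  32.] [0.471 0.49  0.066] [ 0.376  0.065 -0.002] [0.514 0.569 1.272]
   top z 0.072 506 [0.4705 0.4931 0.085 ] ((448.7857666015625, 302.010986328125), (488.5630798339844, 88.76407623291016), 83.17761993408203)
stand 0.62 [147. 211.  28.  31.] [0.471 0.34  0.065] [ 0.376  0.065 -0.003] [0.525 0.404 1.272]
   top z 0.0773 40 [0.471  0.3267 0.169 ] ((446.1112365722656, 221.59976196289062), (335.74578857421875, 74.40975952148438), 78.32283782958984)
key 0.86 [148. 262.  15.  23.] [0.339 0.359 0.096] [ 0.308  0.065 -0.001] [0.376 0.387 1.272]
   top z 0.1101 126 [0.3374 0.3609 0.1162] ((341.6463623046875, 224.3133087158203), (57.18008041381836, 321.3011169433594), 1.9546513557434082)
key 0.7 [344. 199.  11.  13.] [ 0.522 -0.181  0.043] [ 0.506 -0.199  0.012] [ 0.537 -0.162  0.057]
   top z 0.0559 52 [ 0.5215 -0.1791  0.0524] ((522.3562622070312, -179.11822509765625), (33.921329498291016, 28.87746238708496), 88.0162124633789)
key 0.51 [152. 213.
[... 766 characters left out ...]
3 -0.179  0.045] [ 0.507 -0.194  0.012] [ 0.54  -0.161  0.057]
   top z 0.0561 47 [ 0.5209 -0.178   0.0525] ((522.1072387695312, -177.7247314453125), (28.831735610961914, 31.44854736328125), 1.3925726413726807)
canister 0.64 [397. 178.  34.  31.] [ 0.534 -0.345  0.099] [ 0.376 -0.389  0.01 ] [0.57  0.065 1.272]
   top z 0.1142 310 [ 0.5367 -0.3511  0.1295] ((450.4419860839844, -166.39462280273438), (58.343544006347656, 482.3056640625), 24.8178653717041)
canister 0.18 [147. 212.  32.  32.] [0.467 0.341 0.067] [ 0.376  0.065 -0.003] [0.514 0.415 1.272]
   top z 0.0721 351 [0.4655 0.3463 0.0789] ((446.5652770996094, 223.60321044921875), (338.8082580566406, 79.10694885253906), 79.10269927978516)
```

Run:
```python
import cv2,numpy as np
a=cv2.imread('pics/crop1.png');b=cv2.imread('pics/crop2.png')
h=max(a.shape[0],b.shape[0]);f=lambda x:cv2.copyMakeBorder(x,0,h-x.shape[0],0,0,0)
c=np.hstack([f(a),f(b)]);print(c.shape);cv2.imwrite('pics/crop12.png',cv2.resize(c,(800,int(h*800/c.shape[1])))[:600])
```

```text
(550, 870, 3)
```

View pics/crop12.png

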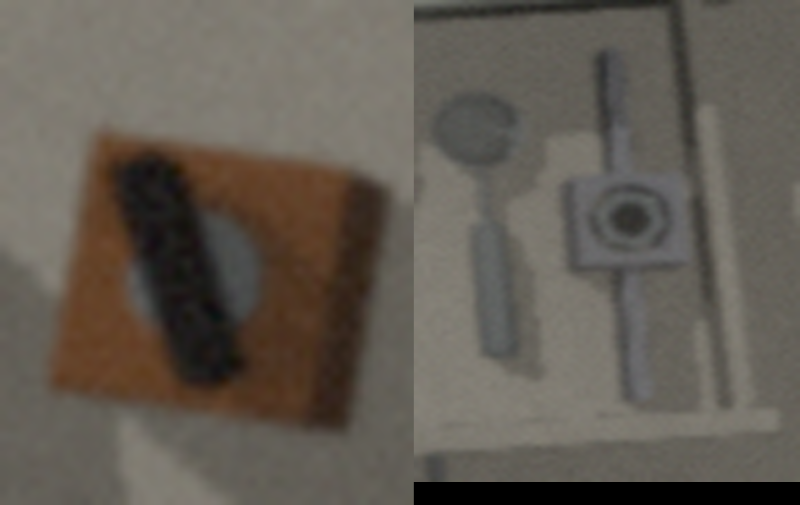

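drive_tool([
  [1, -0.0229, 0, -0.0872, 0, 0, 0],
  [1, -0.0229, 0, -0.0872, 0, 0, 0],
  [1, -0.0229, 0, -0.0872, 0, 0, 0],
  [1, -0.0229, 0, -0.0872, 0, 0, 0],
  [1, -0.0229, 0, -0.0872, 0, 0, 0],
  [1, -0.0229, 0, -0.0872, 0, 0, 0],
  [1, -0.0229, 0, -0.0872, 0, 0, 0],
  [1, 0, 0, 0, 0, -0.0472, 0],
  [1, 0, 0, 0, 0, -0.0472, 0],
  [1, 0, 0, 0, 0, -0.0472, 0],
  [1, 0, 0, 0, 0, -0.0472, 0],
  [1, 0, 0, 0, 0, 0, 0],
  [1, 0, 0, 0, 0, 0, 0],
])

```text
time: 2.02
position: [0.4695, 0.3459, 0.2313]
tcp_rot: [[-0.327, -0.0, -0.945], [0.945, -0.0, -0.327], [-0.0, -1.0, 0.0]]
force: [-0.3, 1.0, 0.3]
gripper_width: 0.0854
```

```bash
cat >> h.py <<'E'
def snap(cam,name):
    st=get_state(); p,d=eyes.capture(cam); cv2.imwrite(f'pics/{name}.png',p[:,:,::-1]); np.savez(f'pics/{name}.npz',p=p,d=d,pos=st['position'],rot=st['tcp_rot']); return p,d,st
def tool_delta(st,target):
    return np.array(st['tcp_rot']).T@(np.array(target)-np.array(st['position']))
E
python3 - <<'E'
from h import *
p,d,st=snap('wrist','w1'); print(st['time'],st['position'],np.round(st['tcp_rot'],4).tolist(),st['q'])
P=cloud('wrist',d,st)
m=(P[...,2]>.098)&(P[...,2]<.116)&(d>0)
n,l,s,c=cv2.connectedComponentsWithStats(m.astype(np.uint8))
for i in range(1,n):
    if s[i,4]>100:
        q=P[l==i]; print(s[i],q.mean(0).round(4),np.percentile(q[:,2],[5,50,95]).round(4),cv2.minAreaRect((q[:,:2]*1000).astype(np.float32)))
for r in silhouettes('wrist','key')[:3]:
    q=P[r['region']];q=q[q[:,2]>.095];print(r['conf'],r['rect'],cv2.minAreaRect((q[:,:2]*1000).astype(np.float32)) if len(q)>5 else 0)
E
```

```text
2.025 [0.46947328 0.34590832 0.23126871] [[-0.3269, -0.0001, -0.9451], [0.9451, -0.0, -0.3269], [-0.0, -1.0, 0.0001]] [ 3.27843246e+01  2.14334069e+01  8.14964717e+01  1.63277155e-04
  7.70742875e+01 -7.62979279e+01]
[ 308    0   45   87 2047] [0.339  0.3644 0.1079] [0.1017 0.1085 0.1099] ((337.6493835449219, 364.9067687988281), (68.0667724609375, 16.58678436279297), 39.72065734863281)
[ 249  149   20   78 1380] [0.4683 0.3499 0.1115] [0.1093 0.1117 0.1129] ((469.986572265625, 350.5363464355469), (68.66586303710938, 15.997880935668945), 17.86590576171875)
[  0 274  54  48 929] [0.6624 0.1603 0.0985] [0.098  0.0984 0.0992] ((666.7868041992188, 164.557373046875), (57.19944763183594, 53.010841369628906), 5.614902496337891)
[ 49 288  35  32 411] [0.655  0.2028 0.0985] [0.098  0.0984 0.0992] ((657.2514038085938, 204.7764892578125), (42.56715774536133, 31.653175354003906), 1.2372052669525146)
[ 62 374  27  10 103] [0.7541 0.2312 0.0985] [0.0981 0.0985 0.0992] ((755.102294921875, 229.71839904785156), (12.64067268371582, 29.33301544189453), 30.637516021728516)
0.72 [237.2, 144.7, 41.8, 80.2] ((448.9324035644531, 343.7498779296875), (112.90763854980469, 15.997880935668945), 17.865903854370117)
0.7 [299.5, 0.5, 56.4, 88.6] ((350.04412841796875, 342.65972900390625), (65.37397766113281, 80.31340026855469), 25.935285568237305)
```

View pics/w1.png

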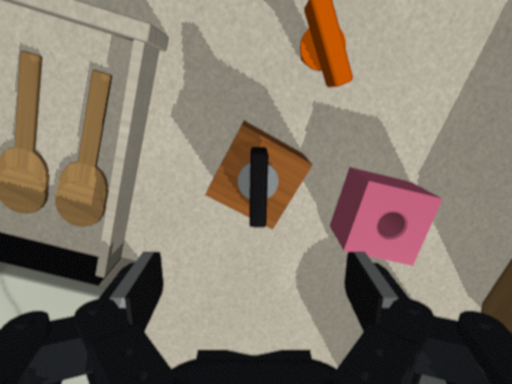

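drive_tool([
  [1, -0.0854, 0.0097, 0.0203, 0, 0, 0],
  [1, -0.0854, 0.0097, 0.0203, 0, 0, 0],
  [1, -0.0854, 0.0097, 0.0203, 0, 0, 0],
  [1, -0.0854, 0.0097, 0.0203, 0, 0, 0],
  [1, -0.0854, 0.0097, 0.0203, 0, 0, 0],
  [1, -0.0854, 0.0097, 0.0203, 0, 0, 0],
  [1, -0.0854, 0.0097, 0.0203, 0, 0, 0],
  [1, -0.0854, 0.0097, 0.0203, 0, 0, 0],
  [1, -0.0854, 0.0097, 0.0203, 0, 0, 0],
  [1, -0.0854, 0.0097, 0.0203, 0, 0, 0],
  [1, 0, 0, 0, 0, 0.054, 0],
  [1, 0, 0, 0, 0, 0.054, 0],
  [1, 0, 0, 0, 0, 0.054, 0],
  [1, 0, 0, 0, 0, 0.054, 0],
  [1, 0, 0, 0, 0, 0.054, 0],
  [1, 0, 0, 0, 0, 0.054, 0],
  [1, 0, 0, 0, 0, 0.054, 0],
  [1, 0, 0, 0, 0, 0, 0],
  [1, 0, 0, 0, 0, 0, 0],
])

```text
time: 4.5
position: [0.5236, -0.178, 0.1731]
tcp_rot: [[0.75, 0.0, -0.662], [0.662, -0.0, 0.75], [-0.0, -1.0, -0.0]]
force: [-1.3, 0.2, -0.3]
gripper_width: 0.0854
```

Run:
```python
from h import *
p,d,st=snap('wrist','w2'); print(st['time'],st['position'],np.round(st['tcp_rot'],4).tolist(),st['q'])
P=cloud('wrist',d,st)
m=(P[...,2]>.045)&(P[...,2]<.060)&(d>0)
n,l,s,c=cv2.connectedComponentsWithStats(m.astype(np.uint8))
for i in range(1,n):
    if s[i,4]>100:
        q=P[l==i]; print(s[i],c[i],q.mean(0).round(4),np.percentile(q[:,2],[5,50,95]).round(4),cv2.minAreaRect((q[:,:2]*1000).astype(np.float32)))
np.save('pics/w2P.npy',P)
K=eyes.camera_info('wrist')['mtx']
cv2.imwrite('pics/w2c.png',cv2.resize(p[100:260,170:350,::-1],None,fx=4,fy=3.7,interpolation=2)[:600])
```

```text
4.5 [ 0.52363783 -0.17797377  0.17310688] [[0.7499, 0.0, -0.6616], [0.6616, -0.0001, 0.7499], [-0.0, -1.0, -0.0]] [-2.25652340e+01  2.06444460e+01  9.05975113e+01 -2.63200301e-03
  6.87562969e+01 -6.39833889e+01]
[  97    0  252  334 5172] [214.72815159 200.34338747] [ 0.5123 -0.2111  0.0529] [0.0465 0.0537 0.0574] ((534.770751953125, -171.0343017578125), (148.82415771484375, 275.7783508300781), 88.29900360107422)
[ 149   99  194  162 5428] [248.04274134 182.43275608] [ 0.5185 -0.1777  0.0521] [0.0468 0.0537 0.0568] ((523.1644287109375, -178.24441528320312), (220.0872802734375, 56.414554595947266), 0.7622561454772949)
[ 375  128  137  138 1946] [447.04522097 198.24665982] [ 0.6591 -0.073   0.0525] [0.0458 0.0526 0.0592] ((659.224853515625, -75.64732360839844), (3.578866958618164, 162.52572631835938), 3.0356903076171875)
[157 295  26  40 321] [171.23364486 309.60436137] [ 0.5461 -0.3273  0.0527] [0.0458 0.0527 0.0595] ((551.8509521484375, -331.7106018066406), (9.508191108703613, 45.82675552368164), 63.21630096435547)
```

View pics/w2.png

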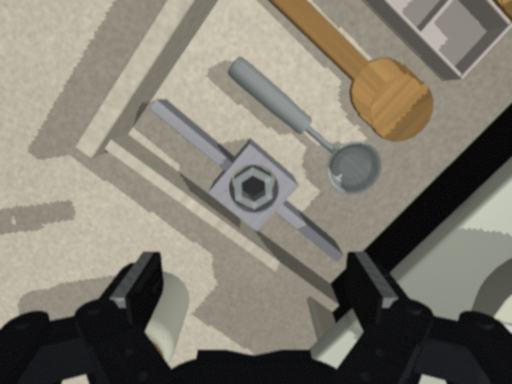

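View pics/w2c.png

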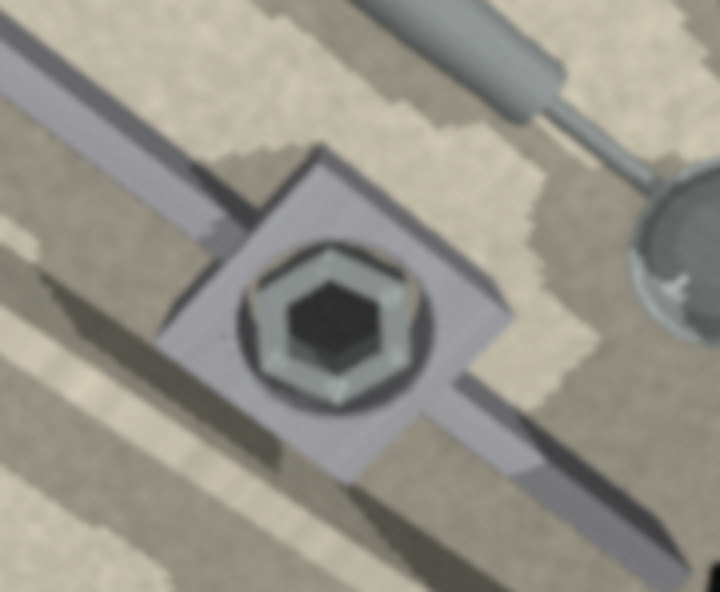

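Run:
```python
from h import *
z=np.load('pics/w2.npz');p=z['p'];st={'position':z['pos'],'tcp_rot':z['rot']}
c=w_from('wrist',253.5,187,z=.052,st=st)[0];print(c)
# homography image->plane z=.052 axes in TOOL frame (x right, -z up), 0.1mm/px window 50mm around c
uv=np.array([[200,140],[300,140],[300,240],[200,240]],np.float32)
W=w_from('wrist',uv[:,0],uv[:,1],z=.052,st=st)
R=z['rot'];T=(W-c)@R
S=12.
dst=np.stack([300+T[:,0]*1000*S,300+T[:,2]*1000*S],1).astype(np.float32)
print(T.round(4))
H=cv2.getPerspectiveTransform(uv,dst);r=cv2.warpPerspective(p,H,(600,600),flags=cv2.INTER_CUBIC)
o=r.copy()
for a in range(0,600,50): cv2.line(o,(a,0),(a,599),(255,0,0),1);cv2.line(o,(0,a),(599,a),(255,0,0),1)
cv2.imwrite('pics/rect2.png',o[:,:,::-1]); np.save('pics/rect2.npy',r)
g=cv2.cvtColor(r,cv2.COLOR_RGB2GRAY); print(g[300,100:500:10]);
```

```text
[ 0.52338284 -0.1775371   0.052     ]
[[-0.045  -0.      0.0411]
 [ 0.0391 -0.      0.0411]
 [ 0.0432  0.     -0.0512]
 [-0.0497  0.     -0.0512]]
[129 140 141 140 141 140 129 105  71  49  47  48  48  47  47  48  48  47
  47  45  45  48  47  47  49  47  47  46  45  46  50  73 108 132 140 141
 141 142 140 131]
```

View pics/rect2.png

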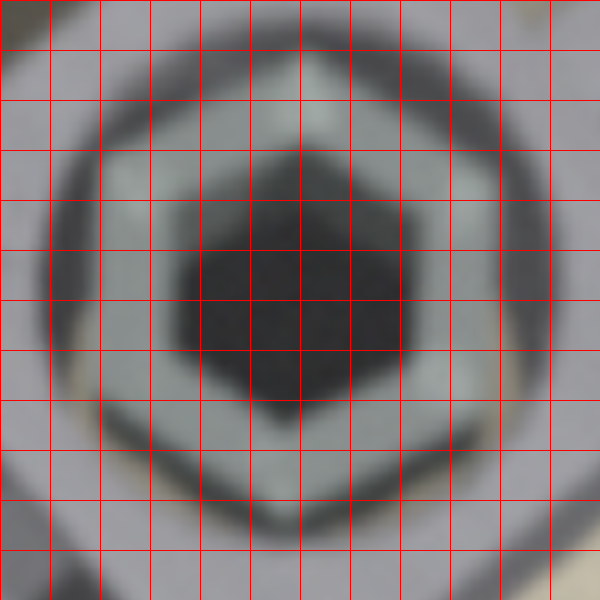

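The wrist view shows the socket at about (253,187) with its hexagon clearly visible. The key should be aligned with the tool yaw near 74°. I'm going back to take the key.

drive_tool([
  [1, 0, 0, 0, 0, -0.0528, 0],
  [1, 0, 0, 0, 0, -0.0528, 0],
  [1, 0, 0, 0, 0, -0.0528, 0],
  [1, 0, 0, 0, 0, -0.0528, 0],
  [1, 0, 0, 0, 0, -0.0528, 0],
  [1, 0, 0, 0, 0, -0.0528, 0],
  [1, 0, 0, 0, 0, -0.0528, 0],
  [1, 0.0866, 0, -0.0186, 0, 0, 0],
  [1, 0.0866, 0, -0.0186, 0, 0, 0],
  [1, 0.0866, 0, -0.0186, 0, 0, 0],
  [1, 0.0866, 0, -0.0186, 0, 0, 0],
  [1, 0.0866, 0, -0.0186, 0, 0, 0],
  [1, 0.0866, 0, -0.0186, 0, 0, 0],
  [1, 0.0866, 0, -0.0186, 0, 0, 0],
  [1, 0.0866, 0, -0.0186, 0, 0, 0],
  [1, 0.0866, 0, -0.0186, 0, 0, 0],
  [1, 0.0866, 0, -0.0186, 0, 0, 0],
  [1, 0, 0, 0, 0, 0, 0],
])

```text
time: 6.8
position: [0.4704, 0.3537, 0.1727]
tcp_rot: [[-0.31, -0.0, -0.951], [0.951, 0.0, -0.31], [0.0, -1.0, 0.0]]
force: [-0.3, -0.9, 1.3]
gripper_width: 0.0852
```

Run:
```python
from h import *
p,d,st=snap('wrist','w3'); print(st['time'],st['position'],np.round(st['tcp_rot'],4).tolist())
P=cloud('wrist',d,st)
m=(P[...,2]>.098)&(P[...,2]<.116)&(d>0)
n,l,s,c=cv2.connectedComponentsWithStats(m.astype(np.uint8))
for i in range(1,n):
    if s[i,4]>100:
        q=P[l==i]; r=cv2.minAreaRect((q[:,:2]*1000).astype(np.float32));print(s[i],np.percentile(q[:,2],[5,50,95]).round(4),r, tool_delta(st,[r[0][0]/1000,r[0][1]/1000,.0795]).round(4))
```

```text
6.8 [0.47043828 0.35367312 0.17266137] [[-0.3103, -0.0003, -0.9506], [0.9506, 0.0001, -0.3103], [0.0002, -1.0, 0.0002]]
[ 318    0   50   77 2316] [0.1012 0.1085 0.1099] ((345.2883605957031, 371.4997253417969), (48.008575439453125, 17.06437873840332), 39.44697189331055) [0.0558 0.0932 0.1134]
[ 238  158   23   97 2158] [0.1094 0.1118 0.1129] ((470.5558166503906, 350.4734802246094), (69.56188201904297, 15.659682273864746), 18.368148803710938) [-0.0031  0.0932  0.0009]
```

View pics/w3.png

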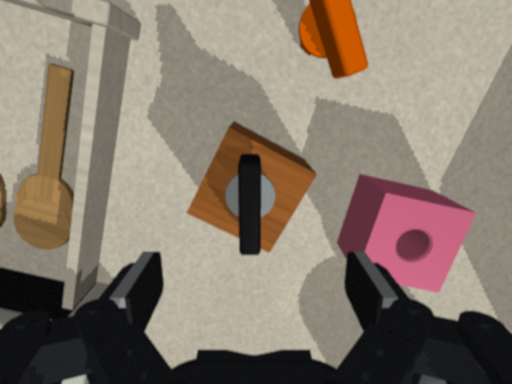

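The black handle bar is centred near (249,204) and the correction is about 3 mm. I'll descend and grip.

drive_tool([
  [1, -0.0052, 0, 0.0015, 0, 0, 0],
  [1, 0, 0.0388, 0, 0, 0, 0],
  [1, 0, 0.0388, 0, 0, 0, 0],
  [1, 0, 0.0388, 0, 0, 0, 0],
  [1, 0, 0.0388, 0, 0, 0, 0],
  [1, 0, 0, 0, 0, 0, 0],
  [1, 0, 0, 0, 0, 0, 0],
])

```text
time: 7.72
position: [0.4722, 0.3473, 0.0812]
tcp_rot: [[-0.304, 0.001, -0.953], [0.953, 0.001, -0.304], [0.0, -1.0, -0.001]]
force: [-0.2, -0.7, 1.0]
gripper_width: 0.0852
```

Run:
```python
from h import *
p,d,st=snap('wrist','w4'); print(st['time'],st['position'],np.round(st['tcp_rot'],4).tolist(),np.round(st['force'],2))
print(tool_delta(st,[.4703,.3505,.0795]).round(4))
```

```text
7.725 [0.47218888 0.34725818 0.08116211] [[-0.3044, 0.0011, -0.9526], [0.9526, 0.0007, -0.3044], [0.0003, -1.0, -0.0013]] [-0.16 -0.65  0.95]
[0.0037 0.0017 0.0008]
```

View pics/w4.png

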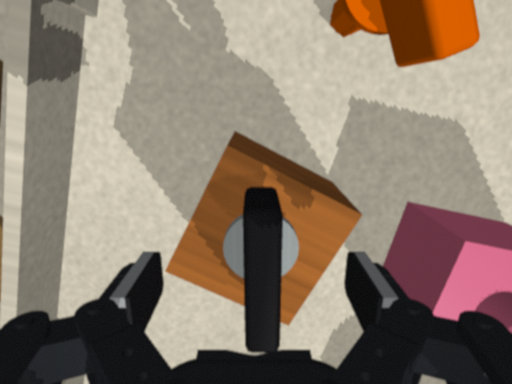

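The handle bar is about 4 mm off the jaw centre, because I measured it before the arm had settled. I'll re-centre and then close.

drive_tool([
  [1, 0.0062, 0.002, 0.0013, 0, 0, 0],
  [1, 0, 0, 0, 0, 0, 0],
  [1, 0, 0, 0, 0, 0, 0],
  [0, 0, 0, 0, 0, 0, 0],
  [0, 0, 0, 0, 0, 0, 0],
  [0, 0, 0, 0, 0, 0, 0],
  [0, 0, 0, 0, 0, 0, 0],
  [0, 0, 0, 0, 0, 0, 0],
  [0, 0, 0, 0, 0, 0, 0],
  [0, 0, 0, 0, 0, 0, 0],
  [0, 0, 0, 0, 0, 0, 0],
])

```text
time: 9.15
position: [0.4697, 0.351, 0.0789]
tcp_rot: [[-0.305, 0.0, -0.952], [0.952, 0.0, -0.305], [-0.0, -1.0, -0.0]]
force: [-0.5, -0.4, 3.0]
gripper_width: 0.0149
```

Run:
```python
from h import *
p,d,st=snap('wrist','w5'); print(st['time'],st['position'],np.round(st['tcp_rot'],4).tolist(),np.round(st['force'],2),st['gripper_width'])
print(tool_delta(st,[.4703,.3505,.0795]).round(4))
```

```text
9.15 [0.46967163 0.35097058 0.07886032] [[-0.305, 0.0001, -0.9523], [0.9523, 0.0, -0.305], [-0.0, -1.0, -0.0001]] [-0.48 -0.38  2.98] 0.014902753498629578
[-0.0006 -0.0006 -0.0005]
```

View pics/w5.png

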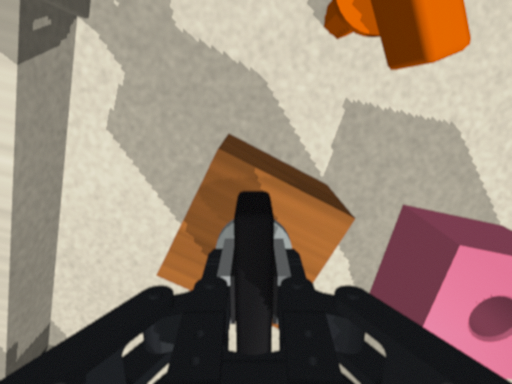

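drive_tool([
  [0, 0, -0.03, 0, 0, 0, 0],
  [0, 0, -0.0457, 0, 0, 0, 0],
  [0, 0, -0.0457, 0, 0, 0, 0],
  [0, 0, -0.0457, 0, 0, 0, 0],
  [0, 0, 0, 0, 0, 0.0463, 0],
  [0, 0, 0, 0, 0, 0.0463, 0],
  [0, 0, 0, 0, 0, 0.0463, 0],
  [0, 0, 0, 0, 0, 0.0463, 0],
  [0, 0, 0, 0, 0, 0, 0],
])

```text
time: 10.32
position: [0.4696, 0.351, 0.1797]
tcp_rot: [[0.268, 0.0, -0.964], [0.964, 0.0, 0.268], [0.0, -1.0, -0.0]]
force: [-0.2, 0.0, -2.8]
gripper_width: 0.0154
```

drive_tool([
  [0, -0.0826, 0, -0.0323, 0, 0, 0],
  [0, -0.0826, 0, -0.0323, 0, 0, 0],
  [0, -0.0826, 0, -0.0323, 0, 0, 0],
  [0, -0.0826, 0, -0.0323, 0, 0, 0],
  [0, -0.0826, 0, -0.0323, 0, 0, 0],
  [0, -0.0826, 0, -0.0323, 0, 0, 0],
  [0, -0.0826, 0, -0.0323, 0, 0, 0],
  [0, -0.0826, 0, -0.0323, 0, 0, 0],
  [0, -0.0826, 0, -0.0323, 0, 0, 0],
  [0, -0.0826, 0, -0.0323, 0, 0, 0],
  [0, 0, 0, 0, 0, 0, 0],
  [0, 0, 0, 0, 0, 0, 0],
  [0, 0, 0, 0, 0, 0, 0],
])

```text
time: 11.95
position: [0.5233, -0.1775, 0.1793]
tcp_rot: [[0.266, 0.0, -0.964], [0.964, 0.0, 0.266], [0.0, -1.0, -0.0]]
force: [0.5, 0.2, -3.0]
gripper_width: 0.015
```

```bash
cat > st.py <<'E'
from h import *
def info(t=None,yaw=None):
    st=get_state();R=np.array(st['tcp_rot']);y=np.degrees(np.arctan2(R[1,0],R[0,0]))
    print('t',round(st['time'],2),'pos',np.round(st['position'],4),'yaw',y.round(2),'ydir',R[:,1].round(4),'F',np.round(st['force'],2),'M',np.round(st['ft_torque'],3),'w',round(st['gripper_width'],4),'q',np.round(st['q'],1))
    if t is not None: print('tool delta m',tool_delta(st,t).round(4),'shares',(tool_delta(st,t)/.6).round(4))
    if yaw is not None: print('ry share',((y-yaw)/180).round(4))
    return st
E
python3 - <<'E'
from st import *
info([.5231,-.1785,.14],74.4)
p,d,st=snap('wrist','w6')
E
```

```text
t 11.95 pos [ 0.5233 -0.1775  0.1793] yaw 74.56 ydir [ 2.e-04  0.e+00 -1.e+00] F [ 0.53  0.2  -3.03] M [ 0.024 -0.009  0.001] w 0.015 q [-22.5  20.2  90.3   0.   69.5 -97.1]
tool delta m [-0.001   0.0393 -0.0001] shares [-0.0017  0.0655 -0.0001]
ry share 0.0009
```

View pics/w6.png

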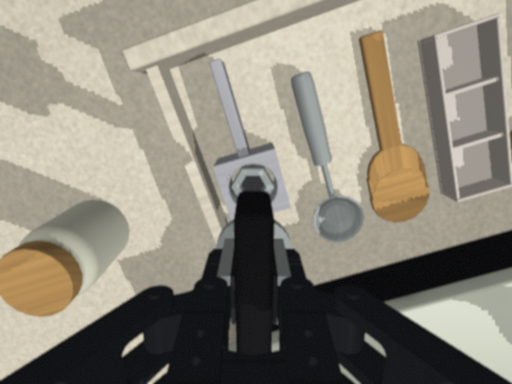

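The held key points at the socket at (253,183) and is laterally aligned. I'll lower it in stages.

drive_tool([
  [0, -0.001, 0.03, 0, 0, 0.0009, 0],
  [0, 0, 0.03, 0, 0, 0, 0],
  [0, 0, 0.0222, 0, 0, 0, 0],
  [0, 0, 0, 0, 0, 0, 0],
  [0, 0, 0, 0, 0, 0, 0],
  [0, 0, 0, 0, 0, 0, 0],
])

```text
time: 12.75
position: [0.5233, -0.1792, 0.1303]
tcp_rot: [[0.271, 0.001, -0.963], [0.963, -0.0, 0.271], [-0.0, -1.0, -0.001]]
force: [0.4, 0.6, -2.5]
gripper_width: 0.0152
```

Run:
```python
from st import *
info([.5233,-.1782,.1225],74.4)
p,d,st=snap('wrist','w7')
p,d,st=snap('top','t7');
```

```text
t 12.75 pos [ 0.5233 -0.1792  0.1303] yaw 74.26 ydir [ 9.e-04 -4.e-04 -1.e+00] F [ 0.37  0.57 -2.48] M [ 0.051 -0.014  0.01 ] w 0.0152 q [-22.7  23.5  92.9  -0.   63.6 -97. ]
tool delta m [0.0009 0.0078 0.0003] shares [0.0015 0.013  0.0005]
ry share -0.0008
```

View pics/w7.png

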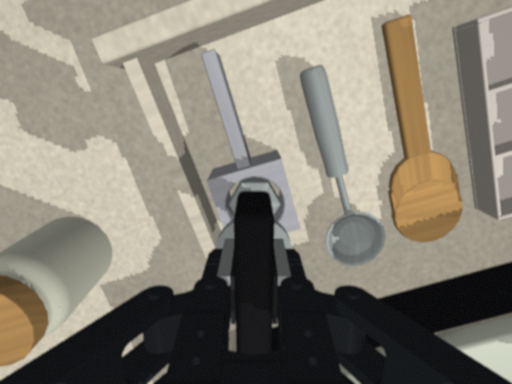

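drive_tool([
  [0, 0.0012, 0.006, 0, 0, 0, 0],
  [0, 0, 0.006, 0, 0, 0, 0],
  [0, 0, 0, 0, 0, 0, 0],
  [0, 0, 0.0015, 0, 0, 0, 0],
  [0, 0, 0, 0, 0, 0, 0],
  [0, 0, 0, 0, 0, 0, 0],
])

```text
time: 13.6
position: [0.5231, -0.1783, 0.1215]
tcp_rot: [[0.271, -0.001, -0.963], [0.963, 0.0, 0.271], [0.0, -1.0, 0.001]]
force: [-3.0, -0.1, -1.8]
gripper_width: 0.0151
```

Run:
```python
from st import *
info([.5233,-.1785,.1109],74.4)
```

```text
t 13.6 pos [ 0.5231 -0.1783  0.1215] yaw 74.26 ydir [-5.e-04  2.e-04 -1.e+00] F [-2.95 -0.13 -1.76] M [0.275 0.665 0.048] w 0.0151 q [-22.6  24.1  93.3  -0.   62.6 -96.9]
tool delta m [-0.0001  0.0106 -0.0003] shares [-0.0002  0.0177 -0.0004]
ry share -0.0008
```

There's a 3 N side force toward -x, so the key is off-centre along the bar. I'll ease it that way and continue down.

drive_tool([
  [0, 0, 0, 0.0015, 0, 0, 0],
  [0, 0, 0, 0, 0, 0, 0],
  [0, 0, 0.0015, 0, 0, 0, 0],
  [0, 0, 0, 0, 0, 0, 0],
  [0, 0, 0, 0, 0, 0, 0],
])

```text
time: 14.22
position: [0.5225, -0.1782, 0.1207]
tcp_rot: [[0.271, 0.0, -0.963], [0.963, -0.0, 0.271], [-0.0, -1.0, -0.0]]
force: [-0.3, 1.0, -1.9]
gripper_width: 0.015
```

Run:
```python
from st import *
info([.5223,-.1785,.1109],74.4)
```

```text
t 14.22 pos [ 0.5225 -0.1782  0.1207] yaw 74.26 ydir [ 2.e-04 -1.e-04 -1.e+00] F [-0.29  1.   -1.86] M [0.034 0.046 0.025] w 0.015 q [-22.6  24.   93.5  -0.   62.5 -96.9]
tool delta m [-0.0004  0.0098  0.0001] shares [-0.0006  0.0164  0.0002]
ry share -0.0008
```

drive_tool([
  [0, 0, 0.0025, 0, 0, 0, 0],
  [0, 0, 0, 0, 0, 0, 0],
  [0, 0, 0.0025, 0, 0, 0, 0],
  [0, 0, 0, 0, 0, 0, 0],
  [0, 0, 0, 0, 0, 0, 0],
])

```text
time: 14.85
position: [0.5224, -0.1781, 0.1177]
tcp_rot: [[0.271, 0.0, -0.963], [0.963, -0.0, 0.271], [-0.0, -1.0, -0.0]]
force: [-0.2, -0.3, -3.3]
gripper_width: 0.0156
```

Run:
```python
from st import *
info([.5223,-.1785,.1109],74.4)
```

```text
t 14.85 pos [ 0.5224 -0.1781  0.1177] yaw 74.26 ydir [ 0. -0. -1.] F [-0.21 -0.31 -3.32] M [-0.002  0.017  0.014] w 0.0156 q [-22.6  24.3  93.6  -0.   62.1 -96.9]
tool delta m [-0.0004  0.0068  0.    ] shares [-0.0007  0.0113  0.    ]
ry share -0.0008
```

No vertical reaction and the tip is past rim depth, so the key is sliding in freely.

drive_tool([
  [0, 0, 0.004, 0, 0, 0, 0],
  [0, 0, 0.004, 0, 0, 0, 0],
  [0, 0, 0, 0, 0, 0, 0],
  [0, 0, 0.0015, 0, 0, 0, 0],
  [0, 0, 0, 0, 0, 0, 0],
  [0, 0, 0, 0, 0, 0, 0],
])

```text
time: 15.6
position: [0.5224, -0.1781, 0.1121]
tcp_rot: [[0.271, 0.0, -0.963], [0.963, -0.0, 0.271], [-0.0, -1.0, -0.0]]
force: [1.1, 0.5, -3.0]
gripper_width: 0.0152
```

Run:
```python
from st import *
info([.5223,-.1785,.1109],74.4)
```

```text
t 15.6 pos [ 0.5224 -0.1781  0.1121] yaw 74.26 ydir [ 1.e-04 -0.e+00 -1.e+00] F [ 1.08  0.45 -3.05] M [-0.044  0.052 -0.01 ] w 0.0152 q [-22.6  24.7  93.9  -0.   61.4 -96.9]
tool delta m [-0.0004  0.0012  0.    ] shares [-0.0007  0.0019  0.    ]
ry share -0.0008
```

drive_tool([
  [0, 0, 0.0015, 0, 0, 0, 0],
  [0, 0, 0, 0, 0, 0, 0],
  [0, 0, 0.0012, 0, 0, 0, 0],
  [0, 0, 0, 0, 0, 0, 0],
  [0, 0, 0, 0, 0, 0, 0],
])

```text
time: 16.23
position: [0.5225, -0.1782, 0.1106]
tcp_rot: [[0.271, 0.0, -0.963], [0.963, -0.0, 0.271], [-0.0, -1.0, -0.0]]
force: [-0.0, -0.1, -0.5]
gripper_width: 0.0147
```

Run:
```python
from st import *
info([.5223,-.1785,.1109],74.4)
```

```text
t 16.23 pos [ 0.5225 -0.1782  0.1106] yaw 74.26 ydir [ 3.e-04 -1.e-04 -1.e+00] F [-0.   -0.1  -0.48] M [ 0.065  0.082 -0.035] w 0.0147 q [-22.6  24.8  93.9  -0.   61.3 -96.9]
tool delta m [-0.0004 -0.0003  0.0001] shares [-0.0006 -0.0006  0.0002]
ry share -0.0008
```

The key is home: the tip is about 17 mm deep with a light floor contact of about 2.5 N. Now I'll turn it clockwise.

drive_tool([
  [0, 0, 0, 0, 0, 0.025, 0],
  [0, 0, 0, 0, 0, 0.025, 0],
  [0, 0, 0, 0, 0, 0.025, 0],
  [0, 0, 0, 0, 0, 0.025, 0],
  [0, 0, 0, 0, 0, 0.025, 0],
  [0, 0, 0, 0, 0, 0.025, 0],
  [0, 0, 0, 0, 0, 0.025, 0],
  [0, 0, 0, 0, 0, 0.025, 0],
  [0, 0, 0, 0, 0, 0, 0],
  [0, 0, 0, 0, 0, 0, 0],
])

```text
time: 17.48
position: [0.5226, -0.1778, 0.1105]
tcp_rot: [[0.784, 0.0, -0.621], [0.621, 0.0, 0.784], [0.001, -1.0, 0.0]]
force: [1.6, 4.8, 0.9]
gripper_width: 0.0154
```

Run:
```python
from st import *
info([.5225,-.1782,.1106],38.3)
```

```text
t 17.48 pos [ 0.5226 -0.1778  0.1105] yaw 38.36 ydir [ 4.e-04  5.e-04 -1.e+00] F [1.62 4.84 0.89] M [ 1.169 -0.345  0.059] w 0.0154 q [-22.6  24.8  93.9   0.   61.3 -61. ]
tool delta m [-0.0003 -0.0001 -0.0002] shares [-0.0005 -0.0002 -0.0004]
ry share 0.0003
```

drive_tool([
  [0, 0.0005, 0, 0.0007, 0, 0.02, 0],
  [0, 0, 0, 0, 0, 0.02, 0],
  [0, 0, 0, 0, 0, 0.02, 0],
  [0, 0, 0, 0, 0, 0.02, 0],
  [0, 0, 0, 0, 0, 0, 0],
  [0, 0, 0, 0, 0, 0, 0],
])

```text
time: 18.23
position: [0.5227, -0.1775, 0.1106]
tcp_rot: [[0.914, 0.001, -0.407], [0.407, -0.0, 0.914], [0.001, -1.0, -0.0]]
force: [3.4, 3.9, -0.4]
gripper_width: 0.0154
```

Run:
```python
from st import *
info([.5225,-.1780,.1106],23.9)
```

```text
t 18.23 pos [ 0.5227 -0.1775  0.1106] yaw 24.0 ydir [ 9.e-04 -0.e+00 -1.e+00] F [ 3.37  3.89 -0.37] M [ 0.956 -0.793  0.041] w 0.0154 q [-22.6  24.8  93.9   0.   61.2 -46.6]
tool delta m [-0.0004 -0.     -0.0003] shares [-0.0006 -0.     -0.0006]
ry share 0.0005
```

drive_tool([
  [0, 0.0007, 0, 0, 0, 0.015, 0],
  [0, 0, 0, 0, 0, 0.015, 0],
  [0, 0, 0, 0, 0, 0.015, 0],
  [0, 0, 0, 0, 0, 0, 0],
  [0, 0, 0, 0, 0, 0, 0],
])

```text
time: 18.85
position: [0.5229, -0.1774, 0.1105]
tcp_rot: [[0.962, 0.0, -0.274], [0.274, -0.0, 0.962], [0.0, -1.0, -0.0]]
force: [3.3, 3.0, 0.1]
gripper_width: 0.0149
```

Run:
```python
from st import *
info([.5225,-.1780,.1106],15.8)
```

```text
t 18.85 pos [ 0.5229 -0.1774  0.1105] yaw 15.88 ydir [ 4.e-04 -1.e-04 -1.e+00] F [3.26 2.98 0.06] M [ 0.758 -0.775  0.326] w 0.0149 q [-22.5  24.8  93.9   0.   61.3 -38.4]
tool delta m [-0.0006 -0.0001 -0.0004] shares [-0.0009 -0.0002 -0.0007]
ry share 0.0005
```

drive_tool([
  [0, 0, 0, 0, 0, 0.01, 0],
  [0, 0, 0, 0, 0, 0.01, 0],
  [0, 0, 0, 0, 0, 0, 0],
  [0, 0, 0, 0, 0, 0, 0],
  [0, 0, 0, 0, 0, 0, 0],
])

```text
time: 19.48
position: [0.5229, -0.1774, 0.1105]
tcp_rot: [[0.978, 0.0, -0.211], [0.211, -0.0, 0.978], [0.0, -1.0, -0.0]]
force: [4.4, 4.1, -0.5]
gripper_width: 0.0147
```

Run:
```python
from st import *
info([.5225,-.1780,.1106],12.2)
p,d,st=snap('wrist','w8')
```

```text
t 19.48 pos [ 0.5229 -0.1774  0.1105] yaw 12.16 ydir [ 4.e-04 -2.e-04 -1.e+00] F [ 4.42  4.11 -0.54] M [ 0.778 -0.91   0.621] w 0.0147 q [-22.5  24.8  93.9  -0.   61.2 -34.7]
tool delta m [-0.0005 -0.0001 -0.0005] shares [-0.0009 -0.0002 -0.0008]
ry share -0.0002
```

View pics/w8.png

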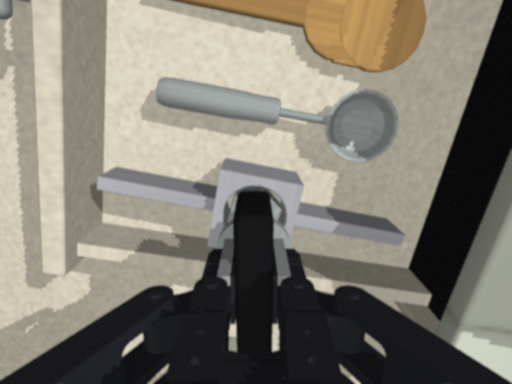

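drive_tool([
  [0, 0.0008, 0, 0.0004, 0, 0.01, 0],
  [0, 0, 0, 0, 0, 0.01, 0],
  [0, 0, 0, 0, 0, 0, 0],
  [0, 0, 0, 0, 0, 0, 0],
  [0, 0, 0, 0, 0, 0, 0],
])

```text
time: 20.15
position: [0.5232, -0.1772, 0.1104]
tcp_rot: [[0.989, -0.0, -0.149], [0.149, -0.0, 0.989], [-0.0, -1.0, -0.0]]
force: [2.4, 0.4, -0.0]
gripper_width: 0.015
```

Run:
```python
from st import *
info([.5225,-.1780,.1106],8.6)
```

```text
t 20.15 pos [ 0.5232 -0.1772  0.1104] yaw 8.57 ydir [-0.e+00 -2.e-04 -1.e+00] F [ 2.35  0.36 -0.05] M [ 0.16  -0.501  0.939] w 0.015 q [-22.5  24.9  93.9  -0.   61.3 -31.1]
tool delta m [-0.0008 -0.0002 -0.0007] shares [-0.0013 -0.0004 -0.0011]
ry share -0.0002
```

The torque rises linearly to 0.94 N m, so the screw is hard on its stop with the key home. I'll unwind the load within the play and lift out.

drive_tool([
  [0, 0, 0, 0, 0, -0.028, 0],
  [0, 0, 0, 0, 0, -0.028, 0],
  [0, 0, 0, 0, 0, 0, 0],
  [0, 0, 0, 0, 0, 0, 0],
])

```text
time: 20.65
position: [0.523, -0.1772, 0.1103]
tcp_rot: [[0.948, -0.0, -0.317], [0.317, 0.0, 0.948], [-0.0, -1.0, 0.0]]
force: [1.3, 0.5, -0.1]
gripper_width: 0.0154
```

Run:
```python
from st import *
info([.5225,-.1780,.1106],18.5)
```

```text
t 20.65 pos [ 0.523  -0.1772  0.1103] yaw 18.51 ydir [-3.e-04  1.e-04 -1.e+00] F [ 1.26  0.48 -0.13] M [ 0.079 -0.253  0.058] w 0.0154 q [-22.5  24.9  93.9  -0.   61.3 -41. ]
tool delta m [-0.0008 -0.0003 -0.0006] shares [-0.0013 -0.0004 -0.001 ]
ry share 0.0
```

drive_tool([
  [0, 0, -0.008, 0, 0, 0, 0],
  [0, 0, -0.01, 0, 0, 0, 0],
  [0, 0, -0.015, 0, 0, 0, 0],
  [0, 0, -0.03, 0, 0, 0, 0],
  [0, 0, -0.03, 0, 0, 0, 0],
  [0, 0, -0.037, 0, 0, 0, 0],
  [0, 0, 0, 0, 0, 0, 0],
  [0, 0, 0, 0, 0, 0, 0],
  [0, 0, 0, 0, 0, 0, 0],
])

```text
time: 21.78
position: [0.5229, -0.177, 0.1877]
tcp_rot: [[0.948, -0.001, -0.32], [0.32, 0.0, 0.948], [-0.001, -1.0, 0.001]]
force: [0.6, -0.1, -2.8]
gripper_width: 0.0152
```

Run:
```python
from st import *
info([.4697,.3510,.188],18.5)
p,d,st=snap('wrist','w9');snap('top','t9');snap('scene','s9')
```

```text
t 21.77 pos [ 0.5229 -0.177   0.1877] yaw 18.64 ydir [-1.2e-03  5.0e-04 -1.0e+00] F [ 0.6  -0.12 -2.85] M [ 0.022 -0.002  0.005] w 0.0152 q [-22.5  19.7  89.8  -0.   70.6 -41.1]
tool delta m [ 0.1183 -0.      0.5173] shares [ 0.1972 -0.      0.8622]
ry share 0.0008
```

View pics/w9.png

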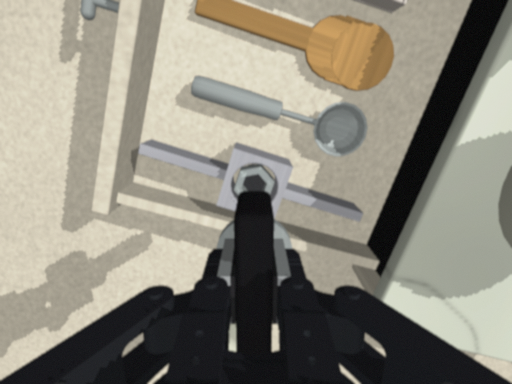

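View pics/t9.png

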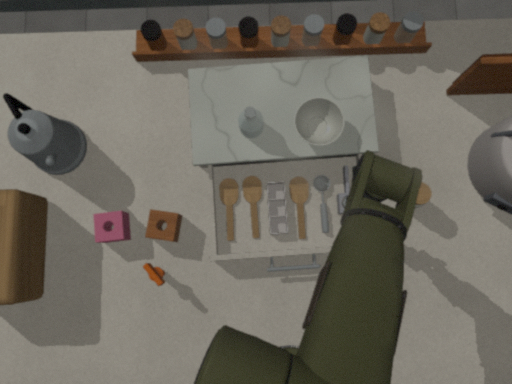

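The key came out cleanly, and the drawer things look as they were in the top view. The stand's empty hole is visible near (162,227), so I'll locate it.

Run:
```python
from h import *
z=np.load('pics/t9.npz');p,d=z['p'],z['d'];P=cloud('top',d)
S=P[205:250,140:190];m=(S[...,2]>.06)&(S[...,2]<.075)&(d[205:250,140:190]>0)
q=S[m];print(len(q),np.median(q[:,2]),cv2.minAreaRect((q[:,:2]*1000).astype(np.float32)))
g=cv2.cvtColor(p,cv2.COLOR_RGB2GRAY)[205:250,140:190]
hm=(S[...,2]<.058); 
n,l,s,c=cv2.connectedComponentsWithStats((g<45).astype(np.uint8))
for i in range(1,n):
    if s[i,4]>15: print(s[i],c[i],w_from('top',c[i][0]+140,c[i][1]+205,z=.068))
cv2.imwrite('pics/t9c.png',cv2.resize(p[205:250,140:190,::-1],None,fx=12,fy=12,interpolation=2))
```

```text
750 0.06722788796610979 ((472.0491943359375, 350.3779296875), (81.16044616699219, 80.02713775634766), 80.38453674316406)
```

View pics/t9c.png

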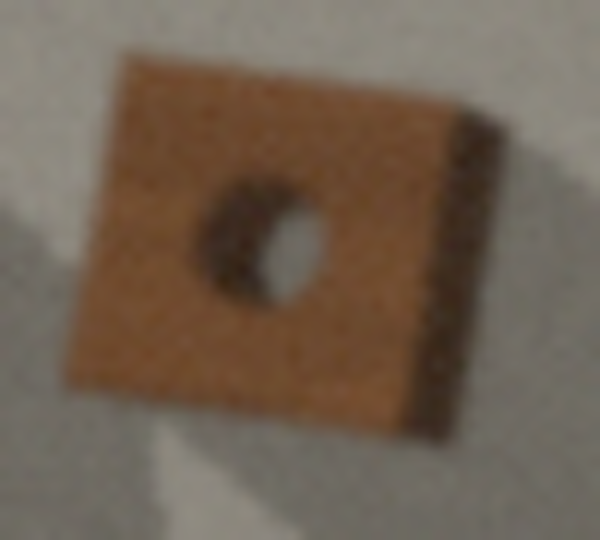

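drive_tool([
  [0, 0.0198, 0, 0.0862, 0, 0, 0],
  [0, 0.0198, 0, 0.0862, 0, 0, 0],
  [0, 0.0198, 0, 0.0862, 0, 0, 0],
  [0, 0.0198, 0, 0.0862, 0, 0, 0],
  [0, 0.0198, 0, 0.0862, 0, 0, 0],
  [0, 0.0198, 0, 0.0862, 0, 0, 0],
  [0, 0.0198, 0, 0.0862, 0, 0, 0],
  [0, 0.0198, 0, 0.0862, 0, 0, 0],
  [0, 0.0198, 0, 0.0862, 0, 0, 0],
  [0, 0.0198, 0, 0.0862, 0, 0, 0],
  [0, 0, 0, 0, 0, 0, 0],
  [0, 0, 0, 0, 0, 0, 0],
  [0, 0, 0, 0, 0, 0, 0],
  [0, 0, 0, 0, 0, 0, 0],
])

```text
time: 23.68
position: [0.4708, 0.3502, 0.1885]
tcp_rot: [[0.948, 0.0, -0.318], [0.318, 0.0, 0.948], [0.0, -1.0, 0.0]]
force: [0.2, -0.5, -3.6]
gripper_width: 0.0146
```

Run:
```python
from st import *
info([.470,.3508,.150],18.5)
p,d,st=snap('wrist','w10')
```

```text
t 23.68 pos [0.4708 0.3502 0.1885] yaw 18.57 ydir [ 2.e-04  1.e-04 -1.e+00] F [ 0.17 -0.46 -3.59] M [-0.005 -0.048 -0.073] w 0.0146 q [33.1 23.9 83.9 -0.  72.2 14.5]
tool delta m [-0.0005  0.0385  0.0008] shares [-0.0009  0.0642  0.0014]
ry share 0.0004
```

View pics/w10.png

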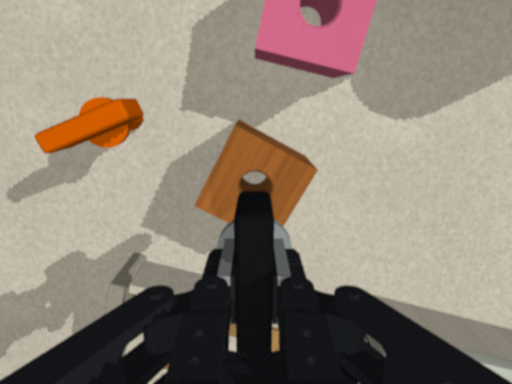

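The hole at (255,180) lines up with the key. I'll lower it in stages.

drive_tool([
  [0, -0.0005, 0.03, 0.0007, 0, 0, 0],
  [0, 0, 0.03, 0, 0, 0, 0],
  [0, 0, 0.015, 0, 0, 0, 0],
  [0, 0, 0.01, 0, 0, 0, 0],
  [0, 0, 0.01, 0, 0, 0, 0],
  [0, 0, 0, 0, 0, 0, 0],
  [0, 0, 0, 0, 0, 0, 0],
])

```text
time: 24.6
position: [0.4702, 0.3513, 0.1317]
tcp_rot: [[0.948, 0.001, -0.32], [0.32, 0.0, 0.948], [0.001, -1.0, 0.0]]
force: [0.6, 0.6, -1.8]
gripper_width: 0.015
```

Run:
```python
from st import *
info([.470,.3508,.0789],18.5)
```

```text
t 24.6 pos [0.4702 0.3513 0.1317] yaw 18.64 ydir [ 5.e-04  3.e-04 -1.e+00] F [ 0.59  0.63 -1.79] M [ 0.057 -0.005 -0.005] w 0.015 q [33.2 27.3 87.   0.  65.6 14.6]
tool delta m [-0.0004  0.0528 -0.0005] shares [-0.0006  0.0881 -0.0008]
ry share 0.0008
```

Tip is 12 mm inside the hole with no side force. I'm continuing to just above the collar contact.

drive_tool([
  [0, 0, 0.02, 0, 0, 0, 0],
  [0, 0, 0.03, 0, 0, 0, 0],
  [0, 0, 0.02, 0, 0, 0, 0],
  [0, 0, 0.01, 0, 0, 0, 0],
  [0, 0, 0.005, 0, 0, 0, 0],
  [0, 0, 0, 0, 0, 0, 0],
  [0, 0, 0, 0, 0, 0, 0],
])

```text
time: 25.48
position: [0.4702, 0.3514, 0.0808]
tcp_rot: [[0.948, 0.001, -0.32], [0.32, 0.0, 0.948], [0.001, -1.0, 0.0]]
force: [0.5, -0.3, -3.2]
gripper_width: 0.0146
```

Run:
```python
from st import *
info([.470,.3508,.0789],18.5)
```

```text
t 25.48 pos [0.4702 0.3514 0.0808] yaw 18.64 ydir [ 7.e-04  4.e-04 -1.e+00] F [ 0.51 -0.34 -3.25] M [-0.004 -0.009  0.014] w 0.0146 q [33.2 31.  89.  -0.  60.  14.6]
tool delta m [-0.0004  0.0019 -0.0005] shares [-0.0006  0.0032 -0.0008]
ry share 0.0008
```

drive_tool([
  [0, 0, 0.0015, 0, 0, 0, 0],
  [0, 0, 0.0012, 0, 0, 0, 0],
  [0, 0, 0, 0, 0, 0, 0],
  [0, 0, 0, 0, 0, 0, 0],
])

```text
time: 25.98
position: [0.4701, 0.3513, 0.0791]
tcp_rot: [[0.948, 0.0, -0.32], [0.32, 0.0, 0.948], [0.0, -1.0, 0.0]]
force: [-1.4, -1.1, 3.9]
gripper_width: 0.0152
```

Run:
```python
from st import *
info([.470,.3508,.0789],18.5)
```

```text
t 25.98 pos [0.4701 0.3513 0.0791] yaw 18.64 ydir [ 4.e-04  2.e-04 -1.e+00] F [-1.39 -1.11  3.88] M [-0.276  0.351  0.066] w 0.0152 q [33.2 31.1 89.  -0.  59.8 14.6]
tool delta m [-0.0003  0.0002 -0.0004] shares [-0.0005  0.0004 -0.0007]
ry share 0.0008
```

The collar is on the stand with about 7 N of reaction. I'll release and retreat.

drive_tool([
  [1, 0, 0, 0, 0, 0, 0],
  [1, 0, 0, 0, 0, 0, 0],
  [1, 0, 0, 0, 0, 0, 0],
  [1, 0, 0, 0, 0, 0, 0],
  [1, 0, 0, 0, 0, 0, 0],
  [1, 0, 0, 0, 0, 0, 0],
  [1, 0, 0, 0, 0, 0, 0],
  [1, 0, -0.03, 0, 0, 0, 0],
  [1, 0, -0.04, 0, 0, 0, 0],
  [1, 0, -0.05, 0, 0, 0, 0],
  [1, 0, -0.05, 0, 0, 0, 0],
  [1, 0, 0, 0, 0, 0, 0],
  [1, 0, 0, 0, 0, 0, 0],
  [1, 0, 0, 0, 0, 0, 0],
])

```text
time: 27.72
position: [0.4697, 0.3511, 0.1801]
tcp_rot: [[0.948, -0.001, -0.32], [0.32, -0.001, 0.948], [-0.001, -1.0, -0.0]]
force: [-0.6, -0.8, -0.2]
gripper_width: 0.0852
```

Run:
```python
from st import *
info([.5235,-.178,.18])
p,d,st=snap('wrist','w11')
P=cloud('wrist',d,st)
m=(P[...,2]>.098)&(P[...,2]<.116)&(d>0)
n,l,s,c=cv2.connectedComponentsWithStats(m.astype(np.uint8))
for i in range(1,n):
    if s[i,4]>100:
        q=P[l==i]; print(s[i],np.percentile(q[:,2],[5,50,95]).round(4),cv2.minAreaRect((q[:,:2]*1000).astype(np.float32)))
```

```text
t 27.73 pos [0.4697 0.3511 0.1801] yaw 18.64 ydir [-1.1e-03 -7.0e-04 -1.0e+00] F [-0.56 -0.77 -0.23] M [-0.032 -0.024  0.033] w 0.0852 q [33.2 24.4 84.4  0.  71.3 14.6]
tool delta m [-1.181e-01  4.000e-04 -5.185e-01] shares [-1.969e-01  7.000e-04 -8.642e-01]
[  28  100  102   57 2582] [0.104  0.1085 0.1098] ((337.4862976074219, 365.3567199707031), (70.20842742919922, 16.379640579223633), 39.79552459716797)
[ 244  158   22   94 2013] [0.1091 0.1117 0.1129] ((470.80401611328125, 350.65740966796875), (15.864681243896484, 69.4062271118164), 18.269420623779297)
```

View pics/w11.png

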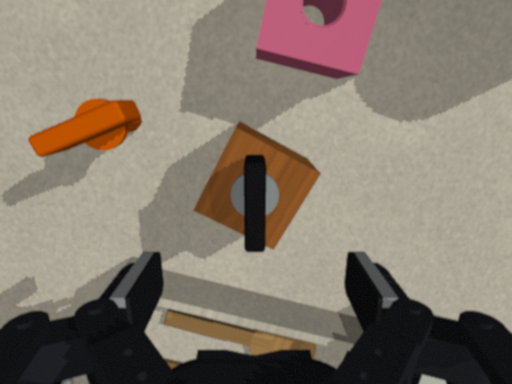

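The key stands in the stand at the same height as at the start (0.1117 m) and upright. There's time to check the screw angle by camera.

drive_tool([
  [1, -0.0197, 0, -0.0864, 0, 0, 0],
  [1, -0.0197, 0, -0.0864, 0, 0, 0],
  [1, -0.0197, 0, -0.0864, 0, 0, 0],
  [1, -0.0197, 0, -0.0864, 0, 0, 0],
  [1, -0.0197, 0, -0.0864, 0, 0, 0],
  [1, -0.0197, 0, -0.0864, 0, 0, 0],
  [1, -0.0197, 0, -0.0864, 0, 0, 0],
  [1, -0.0197, 0, -0.0864, 0, 0, 0],
  [1, -0.0197, 0, -0.0864, 0, 0, 0],
  [1, -0.0197, 0, -0.0864, 0, 0, 0],
  [1, 0, 0, 0, 0, 0, 0],
  [1, 0, 0, 0, 0, 0, 0],
  [1, 0, 0, 0, 0, 0, 0],
])

```text
time: 29.4
position: [0.5237, -0.1767, 0.1807]
tcp_rot: [[0.947, -0.0, -0.321], [0.321, 0.0, 0.947], [-0.0, -1.0, 0.0]]
force: [-0.7, 0.1, -0.1]
gripper_width: 0.0857
```

Run:
```python
from st import *
info()
p,d,st=snap('wrist','w12')
out=[]
for f in ['w2','w12']:
    z=np.load(f'pics/{f}.npz');p=z['p'];s={'position':z['pos'],'tcp_rot':z['rot']}
    uv=np.array([[200,140],[300,140],[300,240],[200,240]],np.float32)
    W=w_from('wrist',uv[:,0],uv[:,1],z=.052,st=s)-[.5237,-.1785,0]
    S=8000 # world view: right=-y, up=+x (seen from above)
    dst=np.stack([200-W[:,1]*S,200-W[:,0]*S],1).astype(np.float32)
    out.append(cv2.warpPerspective(p,cv2.getPerspectiveTransform(uv,dst),(400,400),flags=cv2.INTER_CUBIC))
cv2.imwrite('pics/cmp.png',np.hstack(out)[:,:,::-1])
```

```text
t 29.4 pos [ 0.5237 -0.1767  0.1807] yaw 18.72 ydir [-2.e-04  1.e-04 -1.e+00] F [-0.69  0.12 -0.09] M [-0.015  0.004 -0.016] w 0.0857 q [-22.4  20.2  90.2   0.   69.7 -41.2]
```

View pics/cmp.png

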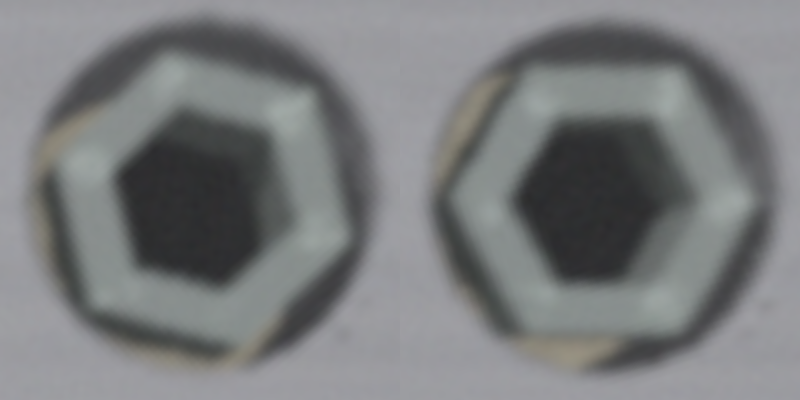

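View pics/w12.png

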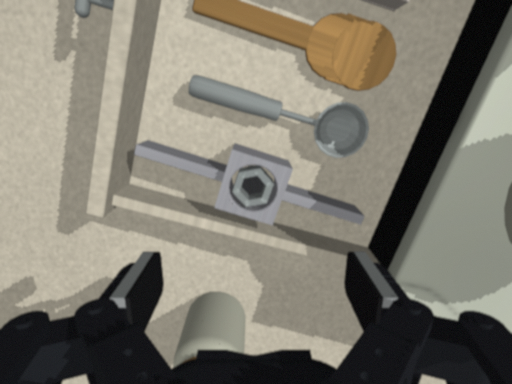

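Before (left) versus after (right): the socket turned by about 45° (mod 60°), which is slightly less than expected. I'll measure it precisely against the divider block.

Run:
```python
from h import *
from scipy.ndimage import map_coordinates
from scipy.optimize import minimize
out=[]
for f in ['w2','w12']:
    z=np.load(f'pics/{f}.npz');p=z['p'];d=z['d'];s={'position':z['pos'],'tcp_rot':z['rot']}
    P=cloud('wrist',d,s)
    # divider bar angle by depth points at bar top (z .046) 
    m=(P[...,2]>.042)&(P[...,2]<.0505)&(np.abs(P[...,1]+.178)<.012)&(np.abs(P[...,0]-.5235)<.108)&(np.abs(P[...,0]-.5235)>.035)
    q=P[m];print(f,len(q),'bar angle',np.degrees(np.polyfit(q[:,0],q[:,1],1)[0]))
    uv=np.array([[200,140],[300,140],[300,240],[200,240]],np.float32)
    W=w_from('wrist',uv[:,0],uv[:,1],z=.052,st=s)-[.5237,-.1785,0]
    S=8000
    dst=np.stack([300-W[:,1]*S,300-W[:,0]*S],1).astype(np.float32)
    r=cv2.warpPerspective(p,cv2.getPerspectiveTransform(uv,dst),(600,600),flags=cv2.INTER_CUBIC)
    out.append(r)
    g=cv2.GaussianBlur(cv2.cvtColor(r,cv2.COLOR_RGB2GRAY).astype(np.float32),(0,0),2)
    gx=cv2.Sobel(g,cv2.CV_32F,1,0);gy=cv2.Sobel(g,cv2.CV_32F,0,1)
    # hexagon fit: maximise signed radial contrast along hex boundary of inner (bright outside) 
    def score(v,sg):
        cx,cy,a,th=v;t=0
        for k in range(6):
            n=np.array([np.cos(th+k*np.pi/3),np.sin(th+k*np.pi/3)]);tt=np.array([-n[1],n[0]])
            L=np.linspace(-.45,.45,40)*a/np.sqrt(3)*2*.9*.5*2/1
            X=cx+n[0]*a+tt[0]*L;Y=cy+n[1]*a+tt[1]*L
            dx=map_coordinates(gx,[Y,X],order=1);dy=map_coordinates(gy,[Y,X],order=1)
            t+=np.tanh(sg*(dx*n[0]+dy*n[1])/60).mean()
        return t
    for nm,a0,sg in [('inner',84,1),('outer',130,-1)]:
        best=max(((score((cx,cy,a,th),sg),cx,cy,a,th) for cx in range(285,320,5) for cy in range(285,320,5) for a in range(a0-10,a0+22,4) for th in np.radians(range(0,60,3))))
        o=minimize(lambda v:-score(v,sg),best[1:],method='Nelder-Mead',options=dict(xatol=.01,fatol=1e-4,initial_simplex=np.array(best[1:])+np.vstack([np.zeros(4),np.diag([4,4,4,.04])])))
        print(nm,-o.fun,o.x[:3].round(1),'flat-normal deg(screen,cw+)',np.degrees(o.x[3])%60)
cv2.imwrite('pics/cmp2.png',cv2.resize(np.hstack(out)[:,:,::-1],(800,400)))
```

```text
w2 1949 bar angle 0.8832966052941965
inner 3.0678030653518666 [302.6 298.4  81.7] flat-normal deg(screen,cw+) 44.37194024347088
outer 2.6145389673815016 [302.8 298.9 135.2] flat-normal deg(screen,cw+) 45.18430700063174
w12 1864 bar angle 0.8856081052336927
inner 2.829484933292004 [305.  300.5  82.5] flat-normal deg(screen,cw+) 30.018297783464597
outer 2.460073367952411 [304.2 299.3 133.8] flat-normal deg(screen,cw+) 30.842830131101888
```

View pics/cmp2.png

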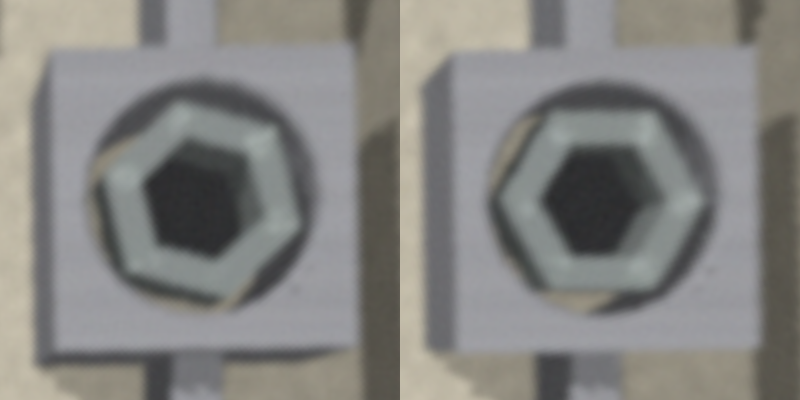

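The two hexagon fits agree on a turn of 45.6° (0.796 rad). With the stated start range of 0 to 0.35, that would put the screw at 1.146 at most. At the stop I'd expect slightly more, so this doesn't clear the 1.1 limit with certainty. I have 42 s left, so I'll fetch the key again and tighten the screw a second time.

drive_tool([
  [1, 0.0198, 0, 0.0862, 0, 0, 0],
  [1, 0.0198, 0, 0.0862, 0, 0, 0],
  [1, 0.0198, 0, 0.0862, 0, 0, 0],
  [1, 0.0198, 0, 0.0862, 0, 0, 0],
  [1, 0.0198, 0, 0.0862, 0, 0, 0],
  [1, 0.0198, 0, 0.0862, 0, 0, 0],
  [1, 0.0198, 0, 0.0862, 0, 0, 0],
  [1, 0.0198, 0, 0.0862, 0, 0, 0],
  [1, 0.0198, 0, 0.0862, 0, 0, 0],
  [1, 0.0198, 0, 0.0862, 0, 0, 0],
  [1, 0, 0, 0, 0, 0, 0],
  [1, 0, 0, 0, 0, 0, 0],
  [1, 0, 0.045, 0, 0, 0, 0],
  [1, 0, 0.045, 0, 0, 0, 0],
  [1, 0, 0.045, 0, 0, 0, 0],
  [1, 0, 0.0335, 0, 0, 0, 0],
  [1, 0, 0, 0, 0, 0, 0],
  [1, 0, 0, 0, 0, 0, 0],
])

```text
time: 31.7
position: [0.4715, 0.35, 0.0808]
tcp_rot: [[0.948, 0.001, -0.319], [0.319, 0.001, 0.948], [0.001, -1.0, 0.0]]
force: [-0.5, -0.2, 0.8]
gripper_width: 0.0853
```

Run:
```python
from st import *
info([.4703,.3510,.0791],18.5)
```

```text
t 31.7 pos [0.4715 0.35   0.0808] yaw 18.6 ydir [ 1.1e-03  7.0e-04 -1.0e+00] F [-0.47 -0.15  0.76] M [-0.025  0.014 -0.015] w 0.0853 q [33.  31.  89.  -0.  59.9 14.4]
tool delta m [-0.0008  0.0017  0.0013] shares [-0.0014  0.0029  0.0022]
ry share 0.0006
```

drive_tool([
  [1, -0.0014, 0.0026, 0.0018, 0, 0, 0],
  [1, 0, 0, 0, 0, 0, 0],
  [0, 0, 0, 0, 0, 0, 0],
  [0, 0, 0, 0, 0, 0, 0],
  [0, 0, 0, 0, 0, 0, 0],
  [0, 0, 0, 0, 0, 0, 0],
  [0, 0, 0, 0, 0, 0, 0],
  [0, 0, 0, 0, 0, 0, 0],
  [0, 0, -0.03, 0, 0, 0, 0],
  [0, 0, -0.0457, 0, 0, 0, 0],
  [0, 0, -0.0457, 0, 0, 0, 0],
  [0, 0, -0.0457, 0, 0, 0, 0],
  [0, 0, 0, 0, 0, -0.037, 0],
  [0, 0, 0, 0, 0, -0.037, 0],
  [0, 0, 0, 0, 0, 0, 0],
  [0, 0, 0, 0, 0, 0, 0],
])

```text
time: 33.7
position: [0.4698, 0.351, 0.1787]
tcp_rot: [[0.85, 0.0, -0.527], [0.527, 0.0, 0.85], [0.0, -1.0, -0.0]]
force: [0.6, -0.2, -2.4]
gripper_width: 0.0155
```

Run:
```python
from st import *
info([.523,-.1777,.179],32)
```

```text
t 33.7 pos [0.4698 0.351  0.1787] yaw 31.81 ydir [ 1.e-04  0.e+00 -1.e+00] F [ 0.57 -0.21 -2.39] M [-0.012  0.023 -0.016] w 0.0155 q [33.2 24.4 84.5 -0.  71.1  1.4]
tool delta m [-2.335e-01 -3.000e-04 -4.773e-01] shares [-3.892e-01 -5.000e-04 -7.956e-01]
ry share -0.001
```

drive_tool([
  [0, -0.0389, 0, -0.0796, 0, 0, 0],
  [0, -0.0389, 0, -0.0796, 0, 0, 0],
  [0, -0.0389, 0, -0.0796, 0, 0, 0],
  [0, -0.0389, 0, -0.0796, 0, 0, 0],
  [0, -0.0389, 0, -0.0796, 0, 0, 0],
  [0, -0.0389, 0, -0.0796, 0, 0, 0],
  [0, -0.0389, 0, -0.0796, 0, 0, 0],
  [0, -0.0389, 0, -0.0796, 0, 0, 0],
  [0, -0.0389, 0, -0.0796, 0, 0, 0],
  [0, -0.0389, 0, -0.0796, 0, 0, 0],
  [0, 0, 0, 0, 0, 0, 0],
  [0, 0, 0, 0, 0, 0, 0],
  [0, 0, 0.03, 0, 0, 0, 0],
  [0, 0, 0.03, 0, 0, 0, 0],
  [0, 0, 0.0225, 0, 0, 0, 0],
  [0, 0, 0, 0, 0, 0, 0],
  [0, 0, 0, 0, 0, 0, 0],
])

```text
time: 35.83
position: [0.5249, -0.1777, 0.1294]
tcp_rot: [[0.848, 0.001, -0.529], [0.529, -0.0, 0.848], [0.0, -1.0, -0.001]]
force: [0.3, -0.5, -2.9]
gripper_width: 0.0157
```

Run:
```python
from st import *
info([.5229,-.1777,.1210],32)
```

```text
t 35.83 pos [ 0.5249 -0.1777  0.1294] yaw 31.96 ydir [ 6.e-04 -3.e-04 -1.e+00] F [ 0.28 -0.47 -2.93] M [ 0.045 -0.016  0.012] w 0.0157 q [-22.5  23.6  92.8   0.   63.6 -54.5]
tool delta m [-0.0017  0.0084  0.0011] shares [-0.0028  0.0139  0.0018]
ry share -0.0002
```

drive_tool([
  [0, -0.0026, 0, 0.0017, 0, 0, 0],
  [0, 0, 0, 0, 0, 0, 0],
  [0, 0, 0.006, 0, 0, 0, 0],
  [0, 0, 0.006, 0, 0, 0, 0],
  [0, 0, 0.0025, 0, 0, 0, 0],
  [0, 0, 0, 0, 0, 0, 0],
  [0, 0, 0, 0, 0, 0, 0],
])

```text
time: 36.7
position: [0.5228, -0.1776, 0.1202]
tcp_rot: [[0.848, -0.0, -0.529], [0.529, 0.0, 0.848], [-0.0, -1.0, 0.0]]
force: [0.1, 1.3, -3.1]
gripper_width: 0.0152
```

Run:
```python
from st import *
info([.5229,-.1777,.1105],32)
```

```text
t 36.7 pos [ 0.5228 -0.1776  0.1202] yaw 31.96 ydir [-0.  0. -1.] F [ 0.06  1.31 -3.1 ] M [ 0.088  0.042 -0.008] w 0.0152 q [-22.6  24.1  93.5  -0.   62.4 -54.5]
tool delta m [ 0.0001  0.0097 -0.0001] shares [ 0.0001  0.0162 -0.0002]
ry share -0.0002
```

No reaction and the tip is already past rim depth, so I'm continuing to the floor.

drive_tool([
  [0, 0, 0.005, 0, 0, 0, 0],
  [0, 0, 0.005, 0, 0, 0, 0],
  [0, 0, 0.003, 0, 0, 0, 0],
  [0, 0, 0.0015, 0, 0, 0, 0],
  [0, 0, 0, 0, 0, 0, 0],
  [0, 0, 0.0015, 0, 0, 0, 0],
  [0, 0, 0, 0, 0, 0, 0],
  [0, 0, 0, 0, 0, 0, 0],
])

```text
time: 37.7
position: [0.5227, -0.1776, 0.1105]
tcp_rot: [[0.848, -0.0, -0.529], [0.529, 0.0, 0.848], [-0.0, -1.0, 0.0]]
force: [-0.3, 0.8, -2.7]
gripper_width: 0.0153
```

Run:
```python
from st import *
info([.5229,-.1777,.1105],32)
```

```text
t 37.7 pos [ 0.5227 -0.1776  0.1105] yaw 31.96 ydir [-1.e-04  1.e-04 -1.e+00] F [-0.32  0.83 -2.74] M [0.273 0.062 0.092] w 0.0153 q [-22.6  24.8  93.9   0.   61.3 -54.5]
tool delta m [ 0.0001  0.     -0.0001] shares [ 0.0002  0.0001 -0.0002]
ry share -0.0002
```

drive_tool([
  [0, 0, 0.001, 0, 0, 0, 0],
  [0, 0, 0, 0, 0, 0.02, 0],
  [0, 0, 0, 0, 0, 0.02, 0],
  [0, 0, 0, 0, 0, 0.02, 0],
  [0, 0, 0, 0, 0, 0, 0],
  [0, 0, 0, 0, 0, 0, 0],
])

```text
time: 38.45
position: [0.5228, -0.1775, 0.11]
tcp_rot: [[0.932, 0.0, -0.362], [0.362, 0.0, 0.932], [0.0, -1.0, 0.0]]
force: [-1.6, 3.2, 0.4]
gripper_width: 0.015
```

Run:
```python
from st import *
info([.5229,-.1777,.1105],18)
```

```text
t 38.45 pos [ 0.5228 -0.1775  0.11  ] yaw 21.24 ydir [ 1.e-04  2.e-04 -1.e+00] F [-1.63  3.21  0.39] M [0.738 0.2   0.041] w 0.015 q [-22.6  24.9  93.9   0.   61.2 -43.8]
tool delta m [ 0.     -0.0005 -0.0002] shares [ 0.0001 -0.0008 -0.0004]
ry share 0.018
```

Next I'll turn on past the earlier stop with a bit more torque.

drive_tool([
  [0, 0, 0, 0.0006, 0, 0.02, 0],
  [0, 0, 0, 0, 0, 0.02, 0],
  [0, 0, 0, 0, 0, 0.02, 0],
  [0, 0, 0, 0, 0, 0.02, 0],
  [0, 0, 0, 0, 0, 0, 0],
  [0, 0, 0, 0, 0, 0, 0],
])

```text
time: 39.2
position: [0.5229, -0.1773, 0.1101]
tcp_rot: [[0.993, 0.001, -0.12], [0.12, -0.0, 0.993], [0.001, -1.0, -0.0]]
force: [1.5, 2.5, -1.4]
gripper_width: 0.0152
```

Run:
```python
from st import *
info([.5229,-.1777,.1105],0)
p,d,st=snap('wrist','w13')
```

```text
t 39.2 pos [ 0.5229 -0.1773  0.1101] yaw 6.9 ydir [ 6.e-04 -2.e-04 -1.e+00] F [ 1.54  2.48 -1.37] M [ 0.69  -0.31   0.982] w 0.0152 q [-22.5  24.8  93.9   0.   61.2 -29.4]
tool delta m [-0.     -0.0004 -0.0004] shares [-0.0001 -0.0006 -0.0007]
ry share 0.0383
```

View pics/w13.png

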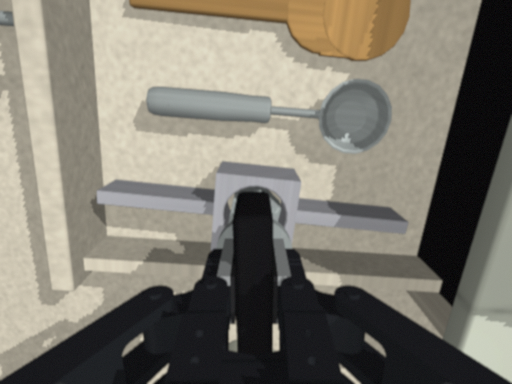

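Run:
```python
from h import *
for f in ['w6','w8','w9','w10','w13']:
    z=np.load(f'pics/{f}.npz');d=z['d'];p=z['p'];R=z['rot'];s={'position':z['pos'],'tcp_rot':R}
    g=cv2.cvtColor(p,cv2.COLOR_RGB2GRAY).astype(int)
    P=(cloud('wrist',d,s)-z['pos'])@R
    # bar top front part: tool y about -(107-75.9)=-.031
    m=(np.abs(P[...,1]+.031)<.006)&(np.abs(P[...,0])<.015)&(P[...,2]>.012)&(P[...,2]<.04)&(d>0)
    q=P[m]
    zs=np.linspace(.014,.032,10);c=[]
    for a in zs:
        k=np.abs(q[:,2]-a)<.0015
        c.append((q[k,0].min()+q[k,0].max())/2 if k.sum()>3 else np.nan)
    c=np.array(c);ok=~np.isnan(c);print(f,len(q),'bar angle in tool',np.degrees(np.polyfit(zs[ok],c[ok],1)[0]).round(2),np.round(c*1000,1))
cv2.imwrite('pics/w13c.png',cv2.resize(np.load('pics/w13.npz')['p'][150:260,190:320,::-1],None,fx=6,fy=5.4,interpolation=2))
```

```text
w6 2265 bar angle in tool 0.06 [-0.  -0.  -0.  -0.  -0.  -0.1 -0.1 -0.1  0.   0. ]
w8 2258 bar angle in tool -0.16 [-0.2 -0.3 -0.3 -0.2 -0.2 -0.3 -0.2 -0.3 -0.3 -0.3]
w9 2231 bar angle in tool -0.01 [-0.  -0.1 -0.  -0.1 -0.1 -0.1 -0.1 -0.  -0.  -0. ]
w10 2228 bar angle in tool -0.12 [-0.  -0.  -0.  -0.  -0.  -0.  -0.  -0.1 -0.1 -0.1]
w13 2273 bar angle in tool -0.73 [-0.2 -0.4 -0.5 -0.5 -0.4 -0.4 -0.4 -0.6 -0.5 -0.5]
```

View pics/w13c.png

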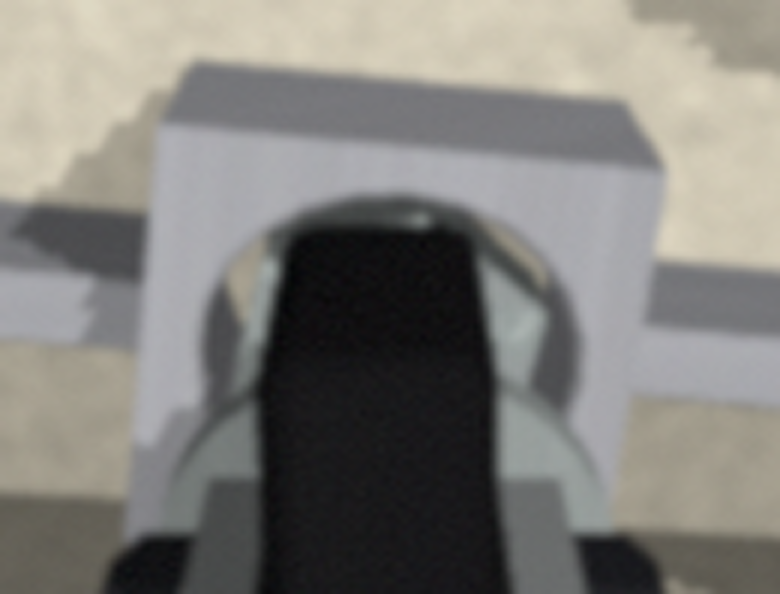

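Run:
```python
from h import *
z=np.load('pics/w13.npz');s={'position':z['pos'],'tcp_rot':z['rot']}
for u,v in [(260.8,189.8),(280.8,205.6),(235.8,192.5)]:
    w=w_from('wrist',u,v,z=.0515,st=s)[0]; dd=w[:2]-[.5241,-.1788]; print(w.round(4),'r',np.hypot(*dd)*1000,'ang mod60',np.degrees(np.arctan2(dd[1],dd[0]))%60)
uv=np.array([[200,140],[300,140],[300,240],[200,240]],np.float32)
W=w_from('wrist',uv[:,0],uv[:,1],z=.0515,st=s)-[.5237,-.1785,0]
S=10000
dst=np.stack([300-W[:,1]*S,300-W[:,0]*S],1).astype(np.float32)
o=cv2.warpPerspective(z['p'],cv2.getPerspectiveTransform(uv,dst),(600,600),flags=cv2.INTER_CUBIC)
for th0,col in [(30,(255,0,0)),(19,(0,255,0))]:
    # vertices for screw yaw S: flat normal world angle S+90-> vertex +30
    a=np.radians(th0+120+60*np.arange(6)); V=np.array([.5241,-.1788])-[.5237,-.1785]+.0195*np.stack([np.cos(a),np.sin(a)],1)
    cv2.polylines(o,[np.stack([300-V[:,1]*S,300-V[:,0]*S],1).astype(np.int32)],True,col,1)
cv2.imwrite('pics/w13r.png',o[:,:,::-1])
```

```text
[ 0.5259 -0.1604  0.0515] r 18.498356279856868 ang mod60 24.536535062335446
[ 0.5409 -0.1699  0.0515] r 19.013780662247658 ang mod60 27.771037833616543
[ 0.5093 -0.1643  0.0515] r 20.704539877622324 ang mod60 15.600969660633837
```

View pics/w13r.png

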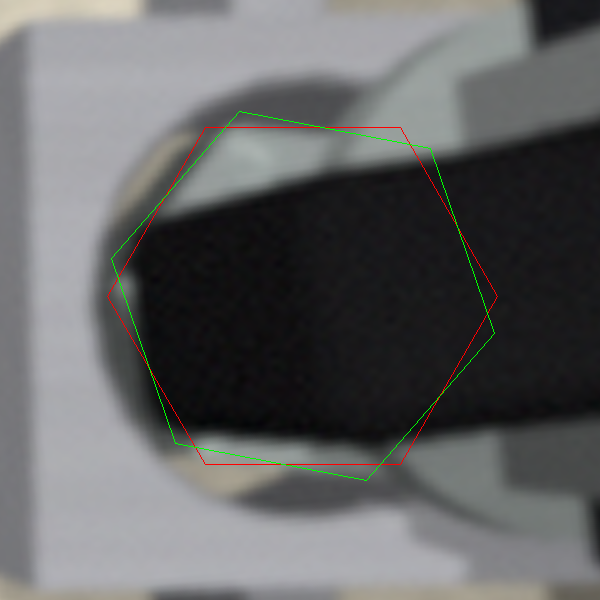

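Run:
```python
from h import *
def rect(f,zz=.0515,S=15000,N=700):
    z=np.load(f'pics/{f}.npz');s={'position':z['pos'],'tcp_rot':z['rot']}
    uv=np.array([[200,140],[300,140],[300,240],[200,240]],np.float32)
    W=w_from('wrist',uv[:,0],uv[:,1],z=zz,st=s)-[.5241,-.1788,0]
    dst=np.stack([N/2-W[:,1]*S,N/2-W[:,0]*S],1).astype(np.float32)
    o=cv2.warpPerspective(z['p'],cv2.getPerspectiveTransform(uv,dst),(N,N),flags=cv2.INTER_CUBIC)
    return np.clip(o.astype(float)*1.3,0,255).astype(np.uint8)
a=rect('w13');b=rect('w12');c=rect('w8')
cv2.imwrite('pics/r3.png',cv2.resize(np.hstack([c[:,:450],a[:,:450],b[:,:450]])[:,:,::-1],(800,415)))
```

```text
(no output)
```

View pics/r3.png

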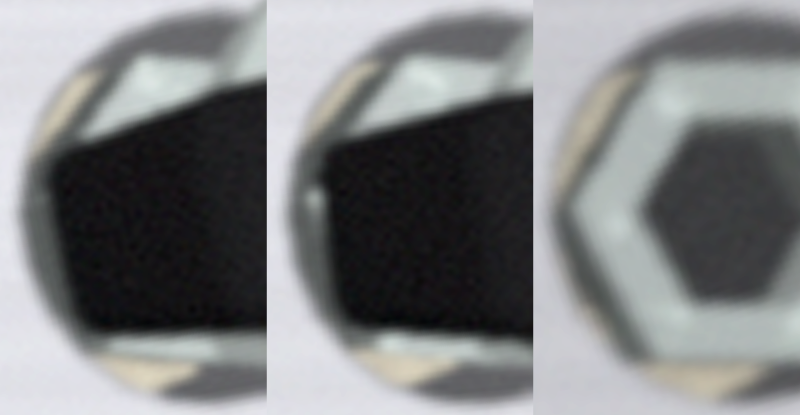

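The images show the screw turns about 5° further under load (both loaded views) than it sits after release. I'll unload in small steps and watch when it turns back.

drive_tool([
  [0, 0, 0, 0, 0, -0.02, 0],
  [0, 0, 0, 0, 0, -0.02, 0],
  [0, 0, 0, 0, 0, -0.02, 0],
  [0, 0, 0, 0, 0, 0, 0],
  [0, 0, 0, 0, 0, 0, 0],
])

```text
time: 39.88
position: [0.5227, -0.1774, 0.11]
tcp_rot: [[0.954, 0.0, -0.3], [0.3, 0.0, 0.954], [0.0, -1.0, 0.0]]
force: [1.5, 2.3, 0.0]
gripper_width: 0.0154
```

```bash
cat > rr.py <<'E'
from h import *
def rect(f,zz=.0515,S=15000,N=700):
    z=np.load(f'pics/{f}.npz');s={'position':z['pos'],'tcp_rot':z['rot']}
    uv=np.array([[200,140],[300,140],[300,240],[200,240]],np.float32)
    W=w_from('wrist',uv[:,0],uv[:,1],z=zz,st=s)-[.5241,-.1788,0]
    dst=np.stack([N/2-W[:,1]*S,N/2-W[:,0]*S],1).astype(np.float32)
    o=cv2.warpPerspective(z['p'],cv2.getPerspectiveTransform(uv,dst),(N,N),flags=cv2.INTER_CUBIC)
    return np.clip(o.astype(float)*1.3,0,255).astype(np.uint8)
def show(fs,out):
    cv2.imwrite(out,cv2.resize(np.hstack([rect(f)[:,:450] for f in fs])[:,:,::-1],(800,int(800/(450*len(fs))*700))))
E
python3 - <<'E'
from st import *
info([.5229,-.1777,.1105],0)
snap('wrist','w14')
from rr import show
show(['w13','w14','w12'],'pics/r4.png')
E
```

```text
t 39.88 pos [ 0.5227 -0.1774  0.11  ] yaw 17.48 ydir [ 2.e-04  1.e-04 -1.e+00] F [1.48 2.31 0.02] M [ 0.614 -0.209 -0.003] w 0.0154 q [-22.6  24.8  94.    0.   61.2 -40. ]
tool delta m [ 0.0001 -0.0005 -0.0004] shares [ 0.0002 -0.0008 -0.0006]
ry share 0.0971
```

View pics/r4.png

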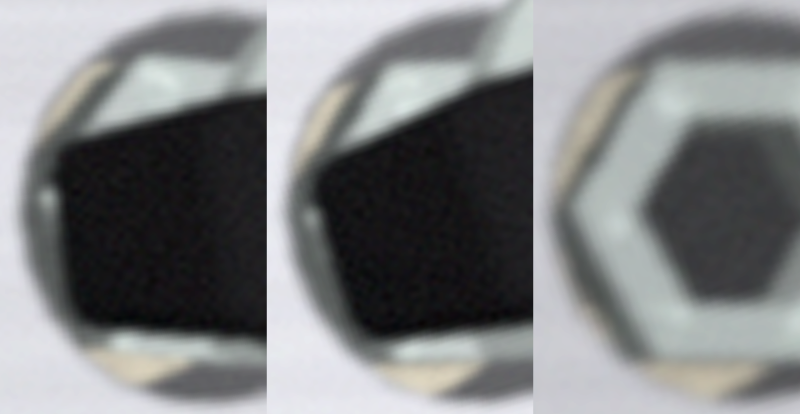

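When unloaded, with the torque at zero and the key still touching the forward face, the screw has settled back to the same resting angle. Its lead of 0.2 rad matches the stated play. The turn-back is therefore the stop's own elasticity, and the screw rests at its stop. I'm returning the key.

drive_tool([
  [0, 0, -0.008, 0, 0, 0, 0],
  [0, 0, -0.01, 0, 0, 0, 0],
  [0, 0, -0.015, 0, 0, 0, 0],
  [0, 0, -0.03, 0, 0, 0, 0],
  [0, 0, -0.03, 0, 0, 0, 0],
  [0, 0, -0.037, 0, 0, 0, 0],
  [0, 0.0181, 0, 0.0866, 0, 0, 0],
  [0, 0.0181, 0, 0.0866, 0, 0, 0],
  [0, 0.0181, 0, 0.0866, 0, 0, 0],
  [0, 0.0181, 0, 0.0866, 0, 0, 0],
  [0, 0.0181, 0, 0.0866, 0, 0, 0],
  [0, 0.0181, 0, 0.0866, 0, 0, 0],
  [0, 0.0181, 0, 0.0866, 0, 0, 0],
  [0, 0.0181, 0, 0.0866, 0, 0, 0],
  [0, 0.0181, 0, 0.0866, 0, 0, 0],
  [0, 0.0181, 0, 0.0866, 0, 0, 0],
  [0, 0, 0, 0, 0, 0, 0],
  [0, 0, 0, 0, 0, 0, 0],
  [0, 0, 0, 0, 0, 0, 0],
])

```text
time: 42.3
position: [0.4698, 0.3499, 0.1886]
tcp_rot: [[0.954, 0.001, -0.3], [0.3, 0.0, 0.954], [0.001, -1.0, -0.0]]
force: [-0.1, -0.1, -3.9]
gripper_width: 0.0152
```

Run:
```python
from st import *
info([.470,.3510,.140])
```

```text
t 42.3 pos [0.4698 0.3499 0.1886] yaw 17.49 ydir [ 5.e-04  1.e-04 -1.e+00] F [-0.11 -0.06 -3.86] M [-0.051 -0.016  0.019] w 0.0152 q [33.1 23.8 84.1 -0.  72.1 15.6]
tool delta m [0.0005 0.0486 0.001 ] shares [0.0008 0.0809 0.0017]
```

drive_tool([
  [0, 0.0005, 0.03, 0.0012, 0, 0, 0],
  [0, 0, 0.03, 0, 0, 0, 0],
  [0, 0, 0.015, 0, 0, 0, 0],
  [0, 0, 0.01, 0, 0, 0, 0],
  [0, 0, 0.01, 0, 0, 0, 0],
  [0, 0, 0, 0, 0, 0, 0],
  [0, 0, 0, 0, 0, 0, 0],
])

```text
time: 43.18
position: [0.4696, 0.3517, 0.1314]
tcp_rot: [[0.953, 0.001, -0.302], [0.302, 0.0, 0.953], [0.001, -1.0, 0.0]]
force: [0.4, -0.1, -3.2]
gripper_width: 0.015
```

Run:
```python
from st import *
info([.470,.3510,.0787])
```

```text
t 43.17 pos [0.4696 0.3517 0.1314] yaw 17.56 ydir [ 5.e-04  3.e-04 -1.e+00] F [ 0.42 -0.08 -3.25] M [-0.002 -0.006 -0.022] w 0.015 q [33.3 27.3 87.1 -0.  65.6 15.7]
tool delta m [ 0.0001  0.0527 -0.0008] shares [ 0.0002  0.0878 -0.0014]
```

drive_tool([
  [0, 0, 0.02, -0.001, 0, 0, 0],
  [0, 0, 0.03, 0, 0, 0, 0],
  [0, 0, 0.02, 0, 0, 0, 0],
  [0, 0, 0.01, 0, 0, 0, 0],
  [0, 0, 0.005, 0, 0, 0, 0],
  [0, 0, 0.0015, 0, 0, 0, 0],
  [0, 0, 0.0012, 0, 0, 0, 0],
  [0, 0, 0, 0, 0, 0, 0],
  [0, 0, 0, 0, 0, 0, 0],
])

```text
time: 44.3
position: [0.4697, 0.3511, 0.0785]
tcp_rot: [[0.953, 0.0, -0.302], [0.302, 0.0, 0.953], [0.0, -1.0, 0.0]]
force: [0.4, 0.1, -2.7]
gripper_width: 0.0151
```

Run:
```python
from st import *
info([.470,.3510,.0787])
```

```text
t 44.3 pos [0.4697 0.3511 0.0785] yaw 17.56 ydir [ 2.e-04  2.e-04 -1.e+00] F [ 0.4   0.08 -2.72] M [ 0.009 -0.009  0.008] w 0.0151 q [33.2 31.1 89.1  0.  59.7 15.6]
tool delta m [ 0.0003 -0.0002 -0.0002] shares [ 0.0005 -0.0003 -0.0003]
```

No contact yet, so I'll go a little lower.

drive_tool([
  [0, 0, 0.001, 0, 0, 0, 0],
  [0, 0, 0, 0, 0, 0, 0],
  [0, 0, 0, 0, 0, 0, 0],
])

```text
time: 44.68
position: [0.4698, 0.3511, 0.0784]
tcp_rot: [[0.953, 0.0, -0.302], [0.302, 0.0, 0.953], [0.001, -1.0, 0.0]]
force: [-2.6, -2.8, 6.7]
gripper_width: 0.0149
```

Run:
```python
from st import *
info()
```

```text
t 44.67 pos [0.4698 0.3511 0.0784] yaw 17.56 ydir [ 5.e-04  3.e-04 -1.e+00] F [-2.56 -2.83  6.67] M [-0.424  0.606  0.079] w 0.0149 q [33.2 31.1 89.1 -0.  59.7 15.6]
```

The collar is seated. I'll release, rise, and go for a final look.

drive_tool([
  [1, 0, 0, 0, 0, 0, 0],
  [1, 0, 0, 0, 0, 0, 0],
  [1, 0, 0, 0, 0, 0, 0],
  [1, 0, 0, 0, 0, 0, 0],
  [1, 0, 0, 0, 0, 0, 0],
  [1, 0, 0, 0, 0, 0, 0],
  [1, 0, 0, 0, 0, 0, 0],
  [1, 0, -0.03, 0, 0, 0, 0],
  [1, 0, -0.04, 0, 0, 0, 0],
  [1, 0, -0.05, 0, 0, 0, 0],
  [1, 0, -0.05, 0, 0, 0, 0],
  [1, 0, 0, 0, 0, 0, 0],
  [1, 0, 0, 0, 0, 0, 0],
  [1, 0, 0, 0, 0, 0, 0],
])

```text
time: 46.42
position: [0.4694, 0.3508, 0.1791]
tcp_rot: [[0.953, -0.001, -0.302], [0.302, -0.001, 0.953], [-0.001, -1.0, -0.0]]
force: [0.6, 0.6, -0.6]
gripper_width: 0.0855
```

Run:
```python
from st import *
info()
p,d,st=snap('wrist','w15')
P=cloud('wrist',d,st)
m=(P[...,2]>.098)&(P[...,2]<.116)&(d>0)
n,l,s,c=cv2.connectedComponentsWithStats(m.astype(np.uint8))
for i in range(1,n):
    if s[i,4]>100:
        q=P[l==i]; print(s[i],np.percentile(q[:,2],[5,50,95]).round(4),cv2.minAreaRect((q[:,:2]*1000).astype(np.float32)))
p,d,st=snap('top','t15')
cv2.imwrite('pics/t15b.png',np.hstack([np.load('pics/top0.npz')['p'][50:260,80:440],p[50:260,80:440]])[:,:,::-1])
```

```text
t 46.42 pos [0.4694 0.3508 0.1791] yaw 17.56 ydir [-1.1e-03 -7.0e-04 -1.0e+00] F [ 0.61  0.55 -0.55] M [-0.003  0.011  0.035] w 0.0855 q [33.2 24.4 84.5  0.  71.2 15.6]
[  27  102  103   59 2594] [0.1035 0.1086 0.1098] ((337.3176574707031, 365.1830749511719), (70.53974151611328, 16.2612247467041), 40.054969787597656)
[ 243  158   23   95 2030] [0.1093 0.1117 0.1128] ((470.2188720703125, 350.2942810058594), (15.883736610412598, 69.3210678100586), 17.70905876159668)
```

View pics/w15.png

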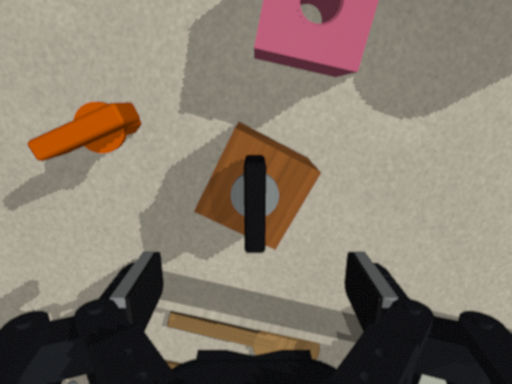

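View pics/t15b.png

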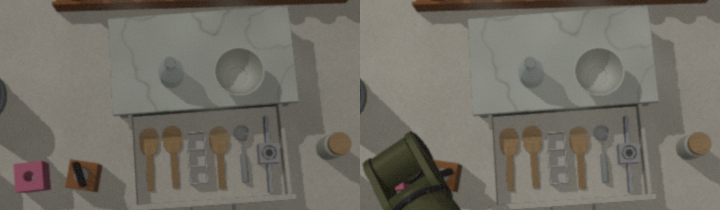

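The key is upright in its stand at its starting height, and everything else is where it was. Handing in.

Run:
```python
from rig import ticket,get_state
print(ticket.finish_job(), get_state()['time'])
```

```text
the job is handed in; nothing more can be done
the job is handed in; nothing more can be done
```

I took the key from its stand and seated it about 17 mm deep in the clamp screw with a light press. I turned the screw clockwise to its stop, put the key back and let go. The job was handed in at about 46.5 s of the 72 s allowed.

**Repeat turn:** I did the turn twice. After the first, the camera showed only 45.6° (0.80 rad) of screw rotation. With the stated start of 0 to 0.35 rad, that puts the screw at no more than 1.15 rad, so I could not be sure it was past 1.1.

**What the second turn showed:** The torque rose the same way, to about 1 N m. The screw went about 5° further under load, then settled back to the same angle. I read this as the stop giving slightly, with the screw resting on it.

**Last checks:**
- **Key:** it stands upright at the same height (0.112 m) and within about 1 mm of where it started. The gripper is open and clear of it.
- **Other things:** the last top view shows the drawer contents, bowl, cruet and canister where they were.
- **Open disagreement:** 0.80 rad of rotation to a stop at 1.2 means a start of about 0.40 rad, slightly above the stated 0.35. I have no direct reading of the screw joint to settle it.
- **Not checked:** I did not measure the screw's angle again after lifting the key out the second time. The last measurement was just before that, with the torque at zero.

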